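# Sort returned kit cases into the transit tray and the empties crate

## Task

Squeeze the two tabs on the transit tray's cover together to unlatch it, lift the cover off and lay it flat, right way up, on a clear piece of the bench, such as the strip right in front of the robot, which is kept free. The small black cases all look the same, so lift each one to feel whether it is full or empty: stand every full one upright on the floor of the tray and drop every empty one into the plywood crate. Leave the tape, the torch and the radio where they are.

Things in the scene. Friction and masses are not known exactly. Their poses are not given: they have to be found in the camera images.
- tray: shallow open grey tray fixed to the bench: 108 x 260 mm outside, long side along its y, walls 4 mm thick and 30 mm high, floor 4 mm; room for three cases side by side. Origin: centre of its underside, on the bench. Outside each short end's middle stands a steel keeper, 87 mm high, 40 mm wide in x, from 133 to 147 mm out along y, with a 20 mm wide slot under its top bar for the cover's bolt
- cover_tabs (a point): black loose cover, 0.32 kg, 108 x 260 mm (long along its y, z up), 39 mm high to its flat top, on the tray's rim at the start. Two upright aluminium tabs stand at the middle of the top, one each side along y, 32 mm wide (x), 8 mm thick, 42 mm high. This point is midway between them, 60 mm above the cover's underside: 90 mm above the bench when latched on the tray, 60 mm lying on the bench
- tab_pos (a joint): travel inwards (m) of the tab on the cover's +y side: 0 out, 0.010 fully squeezed; spring 2.5 N at 0, 7.5 N at 0.010. The tabs' outer faces are 60 mm apart, 40 mm when both are fully squeezed. Let go, they spring back. Squeezed, they serve to lift the cover
- tab_neg (a joint): the same for the tab on the -y side. From each tab a flat bolt, 12 mm wide and 8 mm high, lies on the cover's top along y to the keeper at the tray's end and holds the cover down; it is free of the keeper above about 0.007
- crate: open plywood crate, fixed to the bench, 200 mm (its x) x 170 mm (its y) outside, 85 mm high, walls and floor 6 mm; origin at the centre of its underside on the bench
- case_1_mid (a point): small black hard-shell case with lid seam, two latches and a paper label on top, 70 mm (its x) x 46 mm (its y) x 56 mm high; this point is its centre, 28 mm above its underside; the lid does not open. All the cases look the same: a full one weighs about 0.45 kg, an empty one about 0.09 kg (each within a tenth), and only lifting tells which. Five or all six of the cases are present
- case_2_mid (a point): small black hard-shell case with lid seam, two latches and a paper label on top, 70 mm (its x) x 46 mm (its y) x 56 mm high; this point is its centre, 28 mm above its underside; the lid does not open. All the cases look the same: a full one weighs about 0.45 kg, an empty one about 0.09 kg (each within a tenth), and only lifting tells which. Five or all six of the cases are present
- case_3_mid (a point): small black hard-shell case with lid seam, two latches and a paper label on top, 70 mm (its x) x 46 mm (its y) x 56 mm high; this point is its centre, 28 mm above its underside; the lid does not open. All the cases look the same: a full one weighs about 0.45 kg, an empty one about 0.09 kg (each within a tenth), and only lifting tells which. Five or all six of the cases are present
- case_4_mid (a point): small black hard-shell case with lid seam, two latches and a paper label on top, 70 mm (its x) x 46 mm (its y) x 56 mm high; this point is its centre, 28 mm above its underside; the lid does not open. All the cases look the same: a full one weighs about 0.45 kg, an empty one about 0.09 kg (each within a tenth), and only lifting tells which. Five or all six of the cases are present
- case_5_mid (a point): small black hard-shell case with lid seam, two latches and a paper label on top, 70 mm (its x) x 46 mm (its y) x 56 mm high; this point is its centre, 28 mm above its underside; the lid does not open. All the cases look the same: a full one weighs about 0.45 kg, an empty one about 0.09 kg (each within a tenth), and only lifting tells which. Five or all six of the cases are present
- case_6_mid (a point): small black hard-shell case with lid seam, two latches and a paper label on top, 70 mm (its x) x 46 mm (its y) x 56 mm high; this point is its centre, 28 mm above its underside; the lid does not open. All the cases look the same: a full one weighs about 0.45 kg, an empty one about 0.09 kg (each within a tenth), and only lifting tells which. Five or all six of the cases are present
- tape: bystander: roll of dark tape, 100 mm across, 48 mm high, standing flat; origin at the centre of its underside
- torch: bystander: torch lying down, about 155 mm long along its x, 38 mm thick; origin under its middle on the bench
- radio: bystander: handheld radio lying flat, 58 x 110 x 32 mm with a 90 mm aerial along its +y; origin under the middle of its body on the bench
Mind the look-alikes: they are no part of the job. What is shaped like the part that bears case_1_mid but pink or turquoise is not meant.

How it is judged:
On the way, in this order (a step that is already met when the one before it is completed fails the run):
1. both tabs are squeezed while the cover is on the tray (value of joint each of tab_pos, tab_neg above 0.006 m and distance between cover_tabs and tray below 0.11 m), for 0.1 s.
2. the cover lies flat on the bench, right way up (height (world z) of cover_tabs between 0.054 and 0.067 m and angle between cover_tabs's own z axis and vertical below 0.08 rad), for 0.2 s.
At the end, for the whole second after the job is handed in: the cover lies flat on the bench, right way up (within 0.08 rad); each full case stands upright (within 0.2 rad) on the tray's floor, its centre within the walls; each empty one is in the crate, any way up (full or empty is judged by how hard it bears on tray or crate); all at rest (all of step 2 and linear speed of each of case_1, case_2, case_3, case_4, case_5, case_6, cover below 0.03 m/s and ((x of case_1_mid in the frame of tray between -0.05 and 0.05 m and y of case_1_mid in the frame of tray between -0.126 and 0.126 m and z of case_1_mid in the frame of tray between 0.026 and 0.042 m and angle between case_1_mid's own z axis and vertical below 0.2 rad and contact force between case_1 and tray above 2.5 N) or (x of case_1_mid in the frame of crate between -0.095 and 0.095 m and y of case_1_mid in the frame of crate between -0.08 and 0.08 m and z of case_1_mid in the frame of crate between 0 and 0.11 m and contact force between case_1 and crate below 2.9 N)) and ((x of case_2_mid in the frame of tray between -0.05 and 0.05 m and y of case_2_mid in the frame of tray between -0.126 and 0.126 m and z of case_2_mid in the frame of tray between 0.026 and 0.042 m and angle between case_2_mid's own z axis and vertical below 0.2 rad and contact force between case_2 and tray above 2.5 N) or (x of case_2_mid in the frame of crate between -0.095 and 0.095 m and y of case_2_mid in the frame of crate between -0.08 and 0.08 m and z of case_2_mid in the frame of crate between 0 and 0.11 m and contact force between case_2 and crate below 2.9 N)) and ((x of case_3_mid in the frame of tray between -0.05 and 0.05 m and y of case_3_mid in the frame of tray between -0.126 and 0.126 m and z of case_3_mid in the frame of tray between 0.026 and 0.042 m and angle between case_3_mid's own z axis and vertical below 0.2 rad and contact force between case_3 and tray above 2.5 N) or (x of case_3_mid in the frame of crate between -0.095 and 0.095 m and y of case_3_mid in the frame of crate between -0.08 and 0.08 m and z of case_3_mid in the frame of crate between 0 and 0.11 m and contact force between case_3 and crate below 2.9 N)) and ((x of case_4_mid in the frame of tray between -0.05 and 0.05 m and y of case_4_mid in the frame of tray between -0.126 and 0.126 m and z of case_4_mid in the frame of tray between 0.026 and 0.042 m and angle between case_4_mid's own z axis and vertical below 0.2 rad and contact force between case_4 and tray above 2.5 N) or (x of case_4_mid in the frame of crate between -0.095 and 0.095 m and y of case_4_mid in the frame of crate between -0.08 and 0.08 m and z of case_4_mid in the frame of crate between 0 and 0.11 m and contact force between case_4 and crate below 2.9 N)) and ((x of case_5_mid in the frame of tray between -0.05 and 0.05 m and y of case_5_mid in the frame of tray between -0.126 and 0.126 m and z of case_5_mid in the frame of tray between 0.026 and 0.042 m and angle between case_5_mid's own z axis and vertical below 0.2 rad and contact force between case_5 and tray above 2.5 N) or (x of case_5_mid in the frame of crate between -0.095 and 0.095 m and y of case_5_mid in the frame of crate between -0.08 and 0.08 m and z of case_5_mid in the frame of crate between 0 and 0.11 m and contact force between case_5 and crate below 2.9 N)) and ((x of case_6_mid in the frame of tray between -0.05 and 0.05 m and y of case_6_mid in the frame of tray between -0.126 and 0.126 m and z of case_6_mid in the frame of tray between 0.026 and 0.042 m and angle between case_6_mid's own z axis and vertical below 0.2 rad and contact force between case_6 and tray above 2.5 N) or (x of case_6_mid in the frame of crate between -0.095 and 0.095 m and y of case_6_mid in the frame of crate between -0.08 and 0.08 m and z of case_6_mid in the frame of crate between 0 and 0.11 m and contact force between case_6 and crate below 2.9 N))); the robot touches nothing.
It fails at once if the tape, the torch or the radio is moved more than 40 mm (distance of any of tape, torch, radio from where it was at the start of the episode above 0.04 m).
Of case_1, case_2, case_3, case_4, case_5, case_6 only 5 to 6 are there at a start; the rules pass over those that are not, and their reading is None.
At some moment in a run one of case_1, case_2, case_3, case_4, case_5, case_6 may be knocked a few centimetres aside while the robot is not near it.
It also fails if it takes over 200 s, if anything falls off the work surface, if the arm or the gripper's body presses on something with over 40 N, if the wrist force passes 120 N, or if a joint passes its speed limit or range.

## Robot

A 6-joint arm with a two-finger parallel gripper is mounted at the origin on the work surface. World frame = base frame: x ahead of the robot, y to its left, z up, the work surface at z = 0. Lengths are in m, angles in rad, forces in N, time in s.
With the tool pointing down it reaches from about 0.3 to 0.875 m from the base axis. Payload 6.4 kg.
Tool frame: the origin (TCP) lies between the finger pads; the fingertips stand 25 mm ahead of it and the grasp point (between the pads) lies 6 mm ahead of it; z points along the fingers, y is the line along which they close (so a half turn about z gives the same grasp; the last joint's range is limited). The gripper opens to 85 mm and grips with 20 to 120 N. Pads are 22 mm wide; open, the fingers measure 114 mm over their backs; the gripper's body (76 mm by 85 mm) begins 54 mm behind the grasp point. The pads swing forward as they close: fully open they stand 13 mm farther back than shut.
Start: joints at [1.078, 0.181, 1.607, -0, 1.354, -0.206], TCP at [0.163, 0.552, 0.223] pointing down, gripper open.
Joint ranges: [-2.99, 2.99], [-0.89, 2.07], [0.3, 2.58], [-1.14, 4.28], [0, 2.63], [-3.12, 3.12]. Speed limits (rad/s): [2.57, 2.57, 3.01, 3.14, 3.14, 3.14].

## Interface

Orientations are given as a unit quaternion [w, x, y, z].
In Python, from bench import ctrl gives the robot as it stands.
- The arm moves only by the tool servo_tool, never from a script. Its argument "series" is text: rows parted by semicolons, each of 7 numbers parted by spaces: the gripper command: -1 is fully open, 1 is shut, values between are in proportion, then the shift along the tool's x, y, z in m, then the turn, a rotation vector about the tool's x, y, z in degrees. A call has 1 to 12 rows; each row is the pose to reach, as a shift and turn from the pose commanded when the call began, along the tool's axes at that moment; what a row does not reach only later rows make up. A row lasts 1/12 s, in which the tool goes at most 41.7 mm and 7.16 degrees, less where a joint would pass 70% of its speed; a pose out of reach is approached as far as the arm can. A call with a gripper value outside its range is refused whole. The fingers move at their own pace and stop on an object; the grip force is fixed at half the most. Time passes only in rows, so rows that repeat a pose let the fingers close. It gives the time, the measured TCP pose, the force, the opening and the grip force at its end, in the units of the state.
- ctrl.get_obs(): the state, without advancing time (a new reading comes with each control period).
- ctrl.camera(name): name is "scene" or "top"; returns a dict with "img" (384x512x3 uint8, red, green, blue), "z_map" (384x512 float32, m along the optical axis (not along the pixel's ray), 0 where there is no reading), "fovy" (degrees; the focal length in pixels is half the picture's height over the tangent of half this angle, whatever the lens; pixels are square), "cx", "cy" (the principal point, pixels), "extrinsics" (4x4, takes a point from camera to world coordinates). Camera axes: x right, y down, z forward; pixel columns grow to the right and rows downward; lengths in m; the calibration is good to about 2 mm. A picture is of the moment at which its call begins.
- ctrl.hand_in(): hands the job in; it is judged then, once.
The state is a dict: "time_s": time; "q": joint angles; "dq": joint speeds; "joint_efforts": joint torques, N m; "eef_pos": TCP position; "eef_rot": TCP orientation; "wrist_force": force on the tool from outside, world axes, zero at the start; "torque": the same for the moment, N m; "opening": opening from 0.0 (shut) to 1.0 (fully open); "grasp_force": force on a finger pad.
Only numpy, scipy, OpenCV 4.12 (cv2) and the standard library are available. Lean on these libraries where they do the work, as an engineer would, in place of code of your own. Each camera call takes 0.05 s, during which the arm holds its last target. There are 200 camera calls.

## Working session

There is one attempt and no reset: what is moved stays moved. The work goes in short steps, Python scripts to look and compute and a tool call to move; the robot and the scene stay as the last step left them, time stands still between calls to the robot, and variables do not carry over. Pictures are saved under pics/ and viewed, at most 14 in all, crops included, and the job is handed in when it is done.

Besides the shell and the picture viewer there is one more tool, called after "Call:" as a command line: name --argument value ..., lists and objects as JSON in quotes. servo_tool: Moves the arm, as the interface text tells. Its arguments: {"type":"object","properties":{"series":{"type":"string"}},"required":["series"]}

```bash
ls; mkdir -p pics; cat > h.py <<'E'
import numpy as np, cv2
from scipy.spatial.transform import Rotation as R
from bench import ctrl
def cam(name, save=None):
    c=ctrl.camera(name)
    if save: cv2.imwrite(f'pics/{save}.png', cv2.cvtColor(c['img'],cv2.COLOR_RGB2BGR))
    z=c['z_map']; h,w=z.shape
    f=h/2/np.tan(np.radians(c['fovy'])/2)
    v,u=np.mgrid[:h,:w]
    P=np.stack([(u-c['cx'])/f*z,(v-c['cy'])/f*z,z],-1)
    E=np.array(c['extrinsics']); W=P@E[:3,:3].T+E[:3,3]
    W[z==0]=np.nan
    return c,W
E
python3 - <<'E'
from h import *
for n in('scene','top'):
    c,W=cam(n,n+'0'); print(n,c['fovy'],c['cx'],c['cy'],np.round(c['extrinsics'],3).tolist())
    np.savez('pics/'+n+'0.npz',img=c['img'],W=W)
print(ctrl.get_obs())
E
```

```text
pics
scene 49.44295120242276 258.3896767858866 190.9405110397542 [[-0.875, 0.358, -0.326, 0.968], [0.484, 0.665, -0.569, 0.696], [0.013, -0.656, -0.755, 0.985], [0.0, 0.0, 0.0, 1.0]]
top 50.97331898747281 251.91880873305544 187.33574751838103 [[0.01, -0.998, 0.069, 0.476], [-1.0, -0.01, 0.007, -0.018], [-0.006, -0.069, -0.998, 1.197], [0.0, 0.0, 0.0, 1.0]]
{'time_s': 0.1, 'q': array([ 1.07770778e+00,  1.81491195e-01,  1.60791135e+00,  3.35142064e-05,
        1.35381115e+00, -2.06297584e-01]), 'dq': array([ 0.00057633, -0.000913  , -0.0035744 , -0.00070551, -0.00066705,
       -0.00089828]), 'joint_efforts': array([ 1.18243333e-04, -4.45873904e+01, -3.52239668e+01, -3.42954709e-04,
        4.00878271e-03, -2.41659620e-05]), 'eef_pos': array([0.16237585, 0.55105998, 0.2217589 ]), 'eef_rot': array([-2.93063392e-04,  1.42908102e-01,  9.89735630e-01, -7.55861629e-04]), 'wrist_force': array([ 0.6006209 , -1.03938393, -0.50085848]), 'torque': array([-0.00160611,  0.02520635,  0.01814995]), 'grasp_force': 0.0, 'opening': 0.999638512483482}
```

View pics/top0.png

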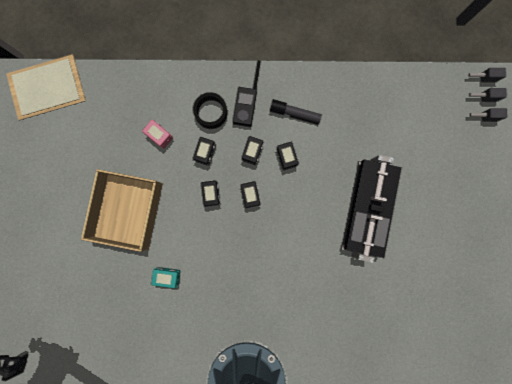

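View pics/scene0.png

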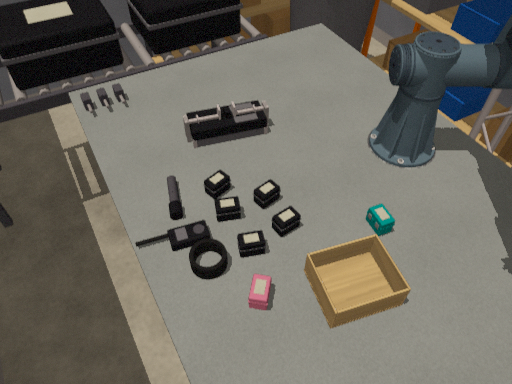

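The top view shows five black cases at about (204,151), (253,150), (288,155), (210,194) and (250,195). The covered tray is at (372,208) and the crate at (121,211). The pink and turquoise cases are decoys.

```bash
cat >> h.py <<'E'
def rects(W,zlo,zhi,minpx=15,box=None,img=None):
    m=(W[...,2]>zlo)&(W[...,2]<zhi)&(W[...,0]>0.25)&(W[...,0]<0.9)
    if box: m&=(W[...,0]>box[0])&(W[...,0]<box[1])&(W[...,1]>box[2])&(W[...,1]<box[3])
    n,l,s,_=cv2.connectedComponentsWithStats(m.astype(np.uint8),connectivity=4)
    out=[]
    for i in range(1,n):
        if s[i,4]<minpx: continue
        p=W[l==i]; (c,wh,a)=cv2.minAreaRect((p[:,:2]*1000).astype(np.float32))
        if wh[0]<wh[1]: wh=wh[::-1]; a+=90   # a: direction of long side, deg from x
        a=(a+90)%180-90
        vv,uu=np.where(l==i)
        col=img[l==i].mean(0).round() if img is not None else None
        out.append((np.round(c,1),np.round(wh,1),round(a,1),s[i,4],(round(uu.mean()),round(vv.mean())),round(float(np.median(p[:,2])),4),col))
    return out
E
python3 - <<'E'
from h import *
for n in('top','scene'):
    d=np.load(f'pics/{n}0.npz'); W=d['W']
    print(n,'cases');[print(r) for r in rects(W,.046,.064,30,img=d['img'])]
    print('tabs');[print(r) for r in rects(W,.095,.13,5)]
    print('70-110');[print(r) for r in rects(W,.076,.095,12)]
    print('cover');[print(r) for r in rects(W,.06,.074,60,(.2,.9,-.6,-.15))]
E
```

```text
top cases
(array([ 891.2, -717.9]), array([48.9, 15.9]), 90.0, np.int32(94), (497, 74), 0.0496, array([61., 59., 61.]))
(array([ 838. , -716.9]), array([50.5, 27.5]), -89.1, np.int32(165), (497, 92), 0.0499, array([62., 60., 62.]))
(array([784.4, 117.6]), array([97.6, 96.2]), 1.4, np.int32(297), (209, 108), 0.0483, array([33., 33., 31.]))
(array([ 777.9, -716.9]), array([50.8, 30.2]), -89.4, np.int32(177), (498, 113), 0.05, array([64., 62., 64.]))
(array([710.8, 268.7]), array([70.7, 45.8]), 51.3, np.int32(389), (155, 133), 0.0558, array([185., 139., 142.]))
(array([665.4,  -8.6]), array([70.8, 45.7]), -17.9, np.int32(393), (251, 149), 0.0559, array([96., 94., 85.]))
(array([661.6, 131.3]), array([69. , 45.8]), -16.9, np.int32(391), (203, 150), 0.056, array([95., 94., 85.]))
(array([ 650.2, -110.1]), array([70. , 45.7]), 17.6, np.int32(393), (287, 155), 0.0559, array([94., 92., 83.]))
(array([ 512. , -298.2]), array([253.8,   3.1]), -11.7, np.int32(143), (353, 205), 0.0557, array([6., 6., 7.]))
(array([501.8, 437.3]), array([188.1,   4.7]), -10.8, np.int32(172), (94, 205), 0.0552, ar
[... 3876 characters left out ...]
(260, 106), 0.0825, None)
(array([ 467.5, -335.4]), array([31.7, 25.5]), -18.3, np.int32(30), (235, 111), 0.0807, None)
(array([ 502.9, -347.1]), array([29.2, 16.3]), 76.5, np.int32(31), (226, 113), 0.0849, None)
(array([ 585.8, -367.9]), array([123.2,  42.6]), -11.3, np.int32(127), (198, 118), 0.0807, None)
(array([489.5, 359.4]), array([203.4, 171.9]), -10.4, np.int32(1007), (358, 274), 0.0844, None)
cover
(array([ 411.6, -368.8]), array([87.9, 42.1]), -12.6, np.int32(149), (247, 104), 0.0705, None)
(array([ 502.5, -350.1]), array([293.4, 116.6]), -11.7, np.int32(994), (227, 120), 0.0694, None)
(array([ 570.7, -399.1]), array([108.2,  44.7]), -10.5, np.int32(199), (202, 113), 0.0697, None)
```

```bash
cat >> h.py <<'E'
def Rt(psi):  # tool down, its y at angle psi (deg) from world x
    c,s=np.cos(np.radians(psi)),np.sin(np.radians(psi))
    return R.from_matrix(np.array([[-s,c,0],[c,s,0],[0,0,-1]]))
def legs(*T,start=None):
    o=ctrl.get_obs(); q=o['eef_rot']
    p,r=np.array(o['eef_pos']),R.from_quat([q[1],q[2],q[3],q[0]])
    if start is not None: p,r=np.array(start[:3]),Rt(start[3])
    y=r.as_matrix()[:,1]; print('at',p.round(4),'psi',round(np.degrees(np.arctan2(y[1],y[0])),2),'F',o['wrist_force'].round(2),'op',round(o['opening'],3),'t',round(o['time_s'],1))
    for t in T:
        tp,tr=np.array(t[:3]),Rt(t[3])
        d=r.inv().apply(tp-p); w=np.degrees((r.inv()*tr).as_rotvec())
        print(t,'->',d.round(4),w.round(2),'rows',round(max(np.linalg.norm(d)/.0417,np.linalg.norm(w)/7.16),1)); p,r=tp,tr
E
python3 -c "
from h import *
legs((.38,.10,.25,30),(.501,-.350,.2,-11.7),(.501,-.350,.108,-11.7))"
```

```text
at [0.1624 0.5511 0.2218] psi 73.57 F [ 0.6  -1.04 -0.5 ] op 1.0 t 0.1
(0.38, 0.1, 0.25, 30) -> [-0.3363 -0.3711 -0.0278] [-9.000e-02  1.000e-02  4.357e+01] rows 12.0
(0.501, -0.35, 0.2, -11.7) -> [-0.4502 -0.1202  0.05  ] [ 0.   0.  41.7] rows 11.2
(0.501, -0.35, 0.108, -11.7) -> [0.    0.    0.092] [0. 0. 0.] rows 2.2
```

Call:
servo_tool --series "-1 -0.336 -0.371 -0.028 0 0 43.6;-1 -0.336 -0.371 -0.028 0 0 43.6;-1 -0.336 -0.371 -0.028 0 0 43.6;-1 -0.336 -0.371 -0.028 0 0 43.6;-1 -0.336 -0.371 -0.028 0 0 43.6;-1 -0.336 -0.371 -0.028 0 0 43.6;-1 -0.336 -0.371 -0.028 0 0 43.6;-1 -0.336 -0.371 -0.028 0 0 43.6;-1 -0.336 -0.371 -0.028 0 0 43.6;-1 -0.336 -0.371 -0.028 0 0 43.6;-1 -0.336 -0.371 -0.028 0 0 43.6;-1 -0.336 -0.371 -0.028 0 0 43.6"

```text
time_s: 1.1
eef_pos: [0.3795, 0.0999, 0.2506]
eef_rot: [0.0, 0.5, 0.866, 0.0]
wrist_force: [0.6, 0.1, -0.2]
opening: 1.0
grasp_force: 0.0
```

Call:
servo_tool --series "-1 -0.45 -0.12 0.03 0 0 41.7;-1 -0.45 -0.12 0.03 0 0 41.7;-1 -0.45 -0.12 0.03 0 0 41.7;-1 -0.45 -0.12 0.03 0 0 41.7;-1 -0.45 -0.12 0.03 0 0 41.7;-1 -0.45 -0.12 0.03 0 0 41.7;-1 -0.45 -0.12 0.03 0 0 41.7;-1 -0.45 -0.12 0.03 0 0 41.7;-1 -0.45 -0.12 0.03 0 0 41.7;-1 -0.45 -0.12 0.03 0 0 41.7;-1 -0.45 -0.12 0.03 0 0 41.7;-1 -0.45 -0.12 0.03 0 0 41.7"

```text
time_s: 2.1
eef_pos: [0.5, -0.3536, 0.2187]
eef_rot: [0.0, 0.777, 0.63, -0.001]
wrist_force: [-2.0, 0.8, -0.2]
opening: 1.0
grasp_force: 0.0
```

```bash
python3 -c "
from h import *
legs((.501,-.350,.108,-11.7))"
```

```text
at [ 0.5    -0.3536  0.2187] psi -11.96 F [-1.96  0.75 -0.23] op 1.0 t 2.1
(0.501, -0.35, 0.108, -11.7) -> [0.0038 0.0003 0.1107] [-0.04  0.07 -0.26] rows 2.7
```

Call:
servo_tool --series "-1 0 0 0.03 0 0 0;-1 0 0 0.06 0 0 0;-1 0 0 0.09 0 0 0;-1 0 0 0.112 0 0 0;-1 0 0 0.112 0 0 0;-1 0 0 0.112 0 0 0;-1 0 0 0.112 0 0 0"

```text
time_s: 2.68
eef_pos: [0.5009, -0.3484, 0.11]
eef_rot: [0.001, 0.776, 0.631, 0.0]
wrist_force: [0.2, -0.0, -0.1]
opening: 1.004
grasp_force: 0.0
```

```bash
python3 -c "
from h import *
c,W=cam('top','top1')
legs((.501,-.350,.108,-11.7))"
```

```text
at [ 0.5013 -0.3489  0.1107] psi -11.72 F [ 0.72 -0.78  0.37] op 1.002 t 2.7
(0.501, -0.35, 0.108, -11.7) -> [-0.0012 -0.0001  0.0027] [ 0.16  0.11 -0.02] rows 0.1
```

Call:
servo_tool --series "0 0 0 0 0 0 0;0 0 0 0 0 0 0;0.3 0 0 0 0 0 0;0.6 0 0 0 0 0 0;1 0 0 0 0 0 0;1 0 0 0 0 0 0;1 0 0 0 0 0 0;1 0 0 0 0 0 0;1 0 0 0 0 0 0;1 0 0 0 0 0 0;1 0 0 0 0 0 0;1 0 0 0 0 0 0"

```text
time_s: 3.73
eef_pos: [0.5002, -0.3479, 0.1085]
eef_rot: [-0.0, 0.776, 0.631, -0.0]
wrist_force: [0.1, -0.2, 0.1]
opening: 0.003
grasp_force: 0.0
```

```bash
python3 -c "
from h import *
legs((.501,-.350,.13,-11.7))
print(ctrl.get_obs()['grasp_force'])"
```

```text
at [ 0.5002 -0.3479  0.1085] psi -11.73 F [ 0.07 -0.18  0.08] op 0.003 t 3.7
(0.501, -0.35, 0.13, -11.7) -> [-0.0019  0.0012 -0.0215] [-0.   -0.   -0.03] rows 0.5
0.0
```

```bash
python3 -c "
from h import *
c,W=cam('scene')
im=cv2.cvtColor(c['img'],cv2.COLOR_RGB2BGR)[50:170,150:310]
t=cv2.imread('pics/top1.png')[140:260,300:460]
cv2.imwrite('pics/a1.png',np.hstack([cv2.resize(i,(400,300),interpolation=cv2.INTER_CUBIC) for i in (im,t)]))
"
```

```text
(no output)
```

View pics/a1.png

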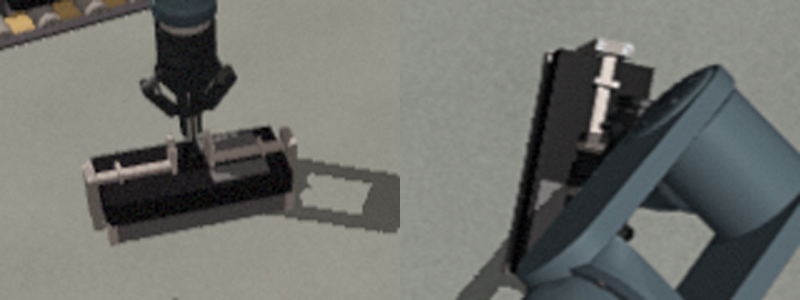

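```bash
python3 - <<'E'
from h import *
c,W=cam('scene')
a=np.radians(-11.7); D=W[...,:2]-[.5002,-.3485]
al=D@[np.cos(a),np.sin(a)]; pe=D@[-np.sin(a),np.cos(a)]; z=W[...,2]
for v in range(96,116):
  print(v,[ (u,int(1000*al[v,u]),int(1000*pe[v,u]),int(1000*z[v,u])) for u in range(212,240,2) if z[v,u]>.075])
E
```

```text
96 [(218, 29, 14, 164), (222, 14, 7, 157), (224, 10, 19, 164), (226, 1, 9, 155), (228, -3, 16, 159), (230, -12, 8, 152)]
97 [(222, 15, 9, 154), (224, 8, 10, 153), (226, 2, 10, 152), (228, -4, 11, 151), (230, -12, 7, 147)]
98 [(222, 14, 6, 148), (224, 8, 9, 149), (226, 2, 9, 148), (228, -4, 9, 146), (230, -11, 7, 143)]
99 [(222, 13, 0, 139), (224, 7, 4, 141), (226, 3, 16, 149), (228, -4, 11, 143), (230, -12, 6, 138)]
100 [(222, 13, 0, 135), (224, 8, 4, 137), (226, 2, 9, 140), (228, -3, 11, 140), (230, -11, 8, 136)]
101 [(222, 13, 0, 130), (224, 8, 7, 135), (226, 3, 11, 137), (228, -3, 13, 137), (230, -11, 7, 131), (232, -23, -14, 112)]
102 [(224, 9, 10, 134), (226, 3, 14, 135), (228, -3, 11, 132), (230, -11, 8, 128), (232, -22, -8, 113)]
103 [(224, 9, 10, 130), (226, 4, 14, 132), (228, -3, 11, 127), (232, -21, -5, 111)]
104 [(216, 32, -15, 111), (218, 25, -14, 110), (226, 3, 11, 125), (228, -3, 12, 124), (232, -20, -4, 108), (234, -26, 0, 111)]
105 [(216, 32, -16, 107), (218, 26, -7, 112), (226, 3, 11, 121), (228, -2, 14, 121), (232, -19, 0, 107), (234, -24, 9, 114)]
106 [(218, 28, -2
[... 664 characters left out ...]
100), (226, 5, 13, 98), (228, -2, 10, 93), (232, -20, -6, 77), (234, -22, 12, 91), (236, -32, 1, 80), (238, -38, 4, 81)]
112 [(218, 32, 9, 96), (220, 26, 14, 99), (224, 10, 2, 86), (226, 7, 21, 100), (228, 0, 18, 96), (232, -19, -2, 76), (234, -22, 14, 88), (236, -32, 2, 77), (238, -37, 8, 80)]
113 [(218, 31, 6, 90), (220, 26, 12, 93), (224, 9, -1, 79), (226, 6, 17, 92), (228, -1, 14, 89), (234, -21, 14, 84), (236, -31, 5, 75)]
114 [(214, 43, -7, 77), (216, 36, -5, 78), (218, 32, 6, 86), (220, 26, 13, 90), (224, 10, 0, 76), (226, 5, 13, 85), (228, 0, 17, 87), (234, -22, 10, 76)]
115 [(212, 51, -1, 79), (214, 44, 0, 79), (216, 37, 0, 77), (218, 32, 6, 81), (220, 26, 12, 85), (226, 5, 12, 80)]
```

The shut fingers end at z≈0.119, above the tab tops at 0.111. So the real tips sit about 35 mm higher than I assumed. I'll open and check the tips by depth.

Call:
servo_tool --series "-1 0 0 0 0 0 0;-1 0 0 0 0 0 0;-1 0 0 0 0 0 0;-1 0 0 0 0 0 0;-1 0 0 0 0 0 0;-1 0 0 0 0 0 0;-1 0 0 0 0 0 0;-1 0 0 0 0 0 0"

```text
time_s: 4.5
eef_pos: [0.5002, -0.348, 0.1085]
eef_rot: [0.0, 0.776, 0.631, 0.0]
wrist_force: [0.0, 0.3, -0.1]
opening: 0.999
grasp_force: 0.0
```

```bash
python3 - <<'E'
from h import *
c,W=cam('scene','s2')
a=np.radians(-11.7); D=W[...,:2]-[.5002,-.3485]
al=D@[np.cos(a),np.sin(a)]; pe=D@[-np.sin(a),np.cos(a)]; z=W[...,2]
legs()
for v in range(84,112):
  print(v,[ (u,int(1000*al[v,u]),int(1000*pe[v,u]),int(1000*z[v,u])) for u in range(206,248,3) if z[v,u]>.115])
im=cv2.imread('pics/s2.png')[50:150,160:300]; cv2.imwrite('pics/a2.png',cv2.resize(im,(700,500),interpolation=cv2.INTER_CUBIC))
E
```

```text
at [ 0.5002 -0.348   0.1085] psi -11.73 F [ 0.  -0.1 -0.6] op 0.994 t 4.5
84 [(206, 64, 15, 218), (212, 40, -10, 196), (215, 31, -11, 193), (218, 27, 17, 212), (221, 18, 21, 213), (224, 5, 7, 201), (227, -3, 9, 201), (230, -13, 11, 200), (233, -21, 16, 202), (236, -31, 18, 201), (239, -47, -5, 182), (242, -57, -3, 182), (245, -63, 10, 190)]
85 [(206, 64, 11, 211), (212, 42, -4, 197), (215, 32, -6, 193), (218, 27, 21, 211), (221, 18, 21, 209), (224, 6, 11, 200), (227, -3, 11, 198), (230, -12, 12, 197), (236, -31, 15, 196), (239, -41, 15, 193), (242, -54, 6, 185), (245, -62, 12, 188)]
86 [(206, 63, 7, 205), (212, 43, 0, 196), (215, 33, 1, 195), (218, 26, 12, 201), (221, 17, 15, 201), (224, 7, 13, 198), (227, -2, 14, 196), (230, -12, 11, 193), (236, -30, 18, 194), (239, -43, 10, 186), (242, -53, 7, 182), (245, -63, 10, 182)]
87 [(206, 65, 14, 206), (212, 42, -4, 189), (215, 36, 14, 201), (218, 27, 17, 201), (221, 17, 12, 196), (224, 7, 11, 193), (236, -31, 15, 188), (239, -43, 8, 181), (242, -53, 9, 180), (245, -62, 12, 180)]
88 [(206, 65, 15, 203), (209, 52, -6, 185), (212, 42, -5, 184
[... 680 characters left out ...]
, 155)]
94 [(206, 67, 15, 181), (209, 56, 8, 174), (212, 47, 13, 175), (239, -43, 6, 152), (242, -53, 7, 151)]
95 [(209, 57, 8, 170), (212, 48, 12, 171), (239, -43, 6, 148), (242, -54, 4, 144)]
96 [(209, 56, 3, 163), (212, 48, 11, 166), (239, -41, 13, 149), (242, -53, 5, 141)]
97 [(209, 57, 5, 160), (212, 48, 13, 164), (239, -41, 12, 144), (242, -52, 10, 141)]
98 [(209, 56, 0, 152), (212, 48, 12, 159), (239, -41, 11, 140)]
99 [(209, 55, -5, 144), (212, 48, 9, 154), (239, -42, 8, 133)]
100 [(209, 57, 0, 144), (212, 49, 11, 151)]
101 [(212, 49, 9, 146)]
102 [(212, 49, 11, 143), (233, -24, -4, 115)]
103 [(212, 49, 5, 134)]
104 [(212, 50, 9, 133)]
105 []
106 []
107 []
108 []
109 []
110 []
111 []
```

View pics/a2.png

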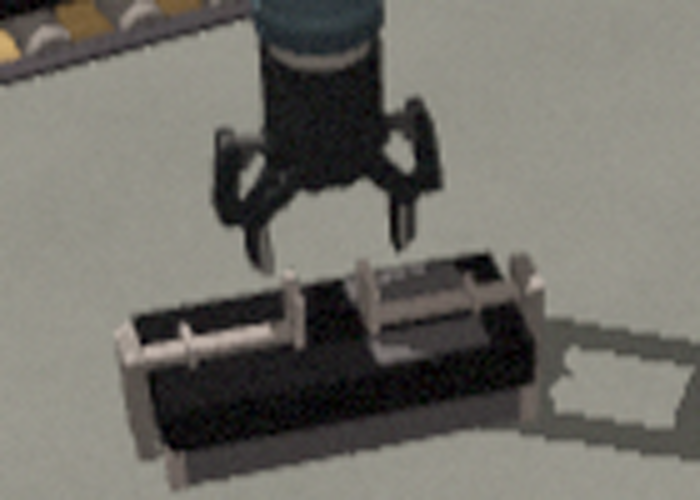

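The open tips are at z≈0.132 and straddle the tabs, so I'll go down 35 mm and look at the force.

Call:
servo_tool --series "-1 0 -0.001 0.01 0 0 0;-1 0 -0.001 0.02 0 0 0;-1 0 -0.001 0.028 0 0 0;-1 0 -0.001 0.035 0 0 0;-1 0 -0.001 0.035 0 0 0;-1 0 -0.001 0.035 0 0 0"

```text
time_s: 5.05
eef_pos: [0.4988, -0.3473, 0.0725]
eef_rot: [-0.001, 0.776, 0.631, -0.0]
wrist_force: [0.2, 0.1, -0.1]
opening: 0.995
grasp_force: 0.0
```

Call:
servo_tool --series "0 0 0 0 0 0 0;0.2 0 0 0 0 0 0;0.4 0 0 0 0 0 0;0.6 0 0 0 0 0 0;0.8 0 0 0 0 0 0;0.8 0 0 0 0 0 0;0.8 0 0 0 0 0 0;0.8 0 0 0 0 0 0;0.8 0 0 0 0 0 0"

```text
time_s: 5.8
eef_pos: [0.501, -0.349, 0.0763]
eef_rot: [0.002, 0.776, 0.631, 0.0]
wrist_force: [1.4, 1.3, 9.4]
opening: 0.429
grasp_force: 62.3
```

Call:
servo_tool --series "1 0 0 -0.003 0 0 0;1 0 0 -0.006 0 0 0;1 0 0 -0.009 0 0 0;1 0 0 -0.012 0 0 0;1 0 0 -0.012 0 0 0;1 0 0 -0.012 0 0 0"

```text
time_s: 6.3
eef_pos: [0.499, -0.3476, 0.0854]
eef_rot: [-0.0, 0.776, 0.631, -0.0]
wrist_force: [1.1, 0.3, -3.8]
opening: 0.43
grasp_force: 60.6
```

```bash
python3 - <<'E'
from h import *
c,W=cam('scene','s3')
legs()
im=cv2.imread('pics/s3.png')[50:150,160:300]; cv2.imwrite('pics/a3.png',cv2.resize(im,(700,500),interpolation=cv2.INTER_CUBIC))
E
```

```text
at [ 0.499  -0.3476  0.0852] psi -11.74 F [ 0.3   0.09 -2.28] op 0.428 t 6.3
```

View pics/a3.png

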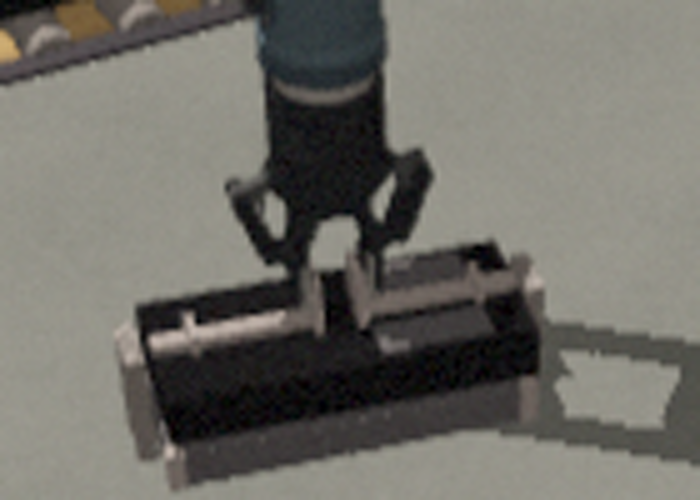

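Call:
servo_tool --series "1 0 0 -0.015 0 0 0;1 0 0 -0.03 0 0 0;1 0 0 -0.05 0 0 0;1 0 0 -0.07 0 0 0;1 0 0 -0.09 0 0 0;1 0 0 -0.105 0 0 0;1 0 0 -0.115 0 0 0;1 0 0 -0.115 0 0 0;1 0 0 -0.115 0 0 0"

```text
time_s: 7.1
eef_pos: [0.4992, -0.3477, 0.2003]
eef_rot: [0.0, 0.776, 0.631, -0.0]
wrist_force: [-0.0, 1.2, -3.1]
opening: 0.423
grasp_force: 63.4
```

```bash
python3 - <<'E'
from h import *
c,W=cam('scene')
legs((.37,-.02,.2,-90))
[print(r) for r in rects(W,.12,.2,80,(.2,.8,-.6,0))]
a=np.radians(-11.7); D=W[...,:2]-[.5002,-.3485]
al=D@[np.cos(a),np.sin(a)]; pe=D@[-np.sin(a),np.cos(a)]; z=W[...,2]
for lo,hi in((-120,-60),(60,120)):
  m=(al>lo/1e3)&(al<hi/1e3)&(pe>-.05)&(pe<.05)&(z>.1)
  print(np.histogram(z[m],np.arange(.1,.24,.005)))
E
```

```text
at [ 0.4987 -0.3473  0.1993] psi -11.73 F [-0.14  0.36 -3.4 ] op 0.422 t 7.2
(0.37, -0.02, 0.2, -90) -> [ 2.943e-01 -1.926e-01 -1.000e-04] [-1.100e-01  1.000e-02  7.827e+01] rows 10.9
(array([ 413.9, -365.8]), array([98.9, 49.1]), -9.0, np.int32(159), (247, 74), 0.1946, None)
(array([ 500.3, -348.3]), array([259.8, 116.8]), -11.4, np.int32(1894), (224, 93), 0.1921, None)
(array([  0,   0,   0,   0,   0,   0,   0,   0,   0,   0,   3,   5,   1,
         3,   6,   2,   8,   5, 142, 126,  42,  10,   2,   0,   0,   0,
         0]), array([0.1  , 0.105, 0.11 , 0.115, 0.12 , 0.125, 0.13 , 0.135, 0.14 ,
       0.145, 0.15 , 0.155, 0.16 , 0.165, 0.17 , 0.175, 0.18 , 0.185,
       0.19 , 0.195, 0.2  , 0.205, 0.21 , 0.215, 0.22 , 0.225, 0.23 ,
       0.235]))
(array([  0,   0,   0,   0,   0,   0,   0,   0,   0,   0,   4,   4,   2,
         7,   5,   4,   5,   7, 238,  63,  40,  11,   1,   0,   0,   0,
         0]), array([0.1  , 0.105, 0.11 , 0.115, 0.12 , 0.125, 0.13 , 0.135, 0.14 ,
       0.145, 0.15 , 0.155, 0.16 , 0.165, 0.17 , 0.175, 0.18 , 0.185,
       0.19 , 0.195, 0.2  , 0.205, 0.21 , 0.215, 0.22 , 0.225, 0.23 ,
       0.235]))
```

Call:
servo_tool --series "1 0.025 -0.016 0 0 0 6.5;1 0.05 -0.032 0 0 0 13;1 0.074 -0.048 0 0 0 19.6;1 0.1 -0.064 0 0 0 26;1 0.123 -0.08 0 0 0 32.6;1 0.147 -0.096 0 0 0 39;1 0.172 -0.112 0 0 0 45.7;1 0.196 -0.128 0 0 0 52;1 0.22 -0.144 0 0 0 58.7;1 0.245 -0.16 0 0 0 65;1 0.27 -0.177 0 0 0 71.8;1 0.294 -0.193 0 0 0 78.3"

```text
time_s: 8.15
eef_pos: [0.3683, -0.0191, 0.1991]
eef_rot: [-0.001, 1.0, -0.003, -0.001]
wrist_force: [0.5, 0.6, -3.3]
opening: 0.424
grasp_force: 63.4
```

Call:
servo_tool --series "1 0 0 0 0 0 0;1 0 0 0.03 0 0 0;1 0 0 0.06 0 0 0;1 0 0 0.09 0 0 0;1 0 0 0.12 0 0 0;1 0 0 0.13 0 0 0;1 0 0 0.14 0 0 0;1 0 0 0.14 0 0 0;1 0 0 0.14 0 0 0"

```text
time_s: 8.9
eef_pos: [0.369, -0.0204, 0.0596]
eef_rot: [-0.001, 1.0, -0.0, -0.001]
wrist_force: [-0.6, 0.4, -3.6]
opening: 0.424
grasp_force: 63.4
```

```bash
python3 - <<'E'
from h import *
c,W=cam('scene')
legs((.37,-.02,.045,-90))
z=W[...,2]
for lo,hi in((-.16,-.08),(.04,.10)):
  m=(W[...,1]>lo)&(W[...,1]<hi)&(W[...,0]>.32)&(W[...,0]<.42)
  print(np.histogram(z[m],np.arange(.0,.1,.005))[0])
E
```

```text
at [ 0.3699 -0.0207  0.0604] psi -90.02 F [-0.3  0.6 -3.3] op 0.423 t 8.9
(0.37, -0.02, 0.045, -90) -> [ 0.0002 -0.0007  0.0154] [-0.02  0.05 -0.02] rows 0.4
[ 17   1   4   3   3   4   1   4   6  26 217  70  43   9   2   0   0   0
   0]
[ 18   1   2   6   4   2   7   8   5  10 255 169  49  17   2   0   0   0
   0]
```

Top at ~0.053, so 14 mm remains. I'll lower the last bit slowly, then release.

Call:
servo_tool --series "1 0 0 0.005 0 0 0;1 0 0 0.009 0 0 0;1 0 0 0.012 0 0 0;1 0 0 0.014 0 0 0;1 0 0 0.015 0 0 0;1 0 0 0.015 0 0 0"

```text
time_s: 9.45
eef_pos: [0.3702, -0.0207, 0.0463]
eef_rot: [-0.0, 1.0, -0.0, -0.0]
wrist_force: [-5.0, 2.3, 10.4]
opening: 0.42
grasp_force: 65.3
```

Call:
servo_tool --series "-0.2 0 0 0 0 0 0;-0.5 0 0 0 0 0 0;-1 0 0 0 0 0 0;-1 0 0 0 0 0 0;-1 0 0 0 0 0 0;-1 0 0 0 0 0 0"

```text
time_s: 9.95
eef_pos: [0.3703, -0.0208, 0.0457]
eef_rot: [0.0, 1.0, -0.0, 0.0]
wrist_force: [-0.5, -0.1, 0.1]
opening: 0.995
grasp_force: 0.0
```

Call:
servo_tool --series "-1 0 0 -0.02 0 0 0;-1 0 0 -0.06 0 0 0;-1 0 0 -0.1 0 0 0;-1 0 0 -0.14 0 0 0;-1 0 0 -0.17 0 0 0;-1 0 0 -0.17 0 0 0"

```text
time_s: 10.45
eef_pos: [0.3738, -0.022, 0.2223]
eef_rot: [0.002, 1.0, -0.0, 0.006]
wrist_force: [1.7, 0.7, -0.1]
opening: 0.999
grasp_force: 0.0
```

```bash
python3 - <<'E'
from h import *
c,W=cam('scene','s4')
legs((.536,-.004,.15,12.8-90))
z=W[...,2]
for lo,hi in((-.15,-.08),(.04,.10)):
  m=(W[...,1]>lo)&(W[...,1]<hi)&(W[...,0]>.32)&(W[...,0]<.42)
  print(np.histogram(z[m],np.arange(.0,.1,.005))[0])
for n in ('scene','top'):
  c,W=cam(n); [print(r) for r in rects(W,.046,.064,150,(.4,.75,-.2,.25))]
E
```

```text
at [ 0.3724 -0.0216  0.2191] psi -90.03 F [ 0.89 -0.47  0.09] op 0.999 t 10.5
(0.536, -0.004, 0.15, -77.2) -> [ 0.163  -0.0178  0.0703] [  0.22  -0.42 -12.82] rows 4.3
[  2   2   2   0   1   0   2 175 170  59  21   6   0   0   0   0   0   0
   0]
[  0   1   2   2   2   1   1 141 266  63  18   7   0   0   0   0   0   0
   0]
(array([ 653.2, -109.6]), array([69.9, 47.6]), 17.9, np.int32(298), (216, 179), 0.0563, None)
(array([539.5,  -3.6]), array([71.2, 48.6]), 14.3, np.int32(314), (267, 189), 0.0565, None)
(array([667.2,  -8.8]), array([69.7, 51.4]), -18.1, np.int32(338), (227, 204), 0.0564, None)
(array([540.8, 112.1]), array([72.5, 47.3]), 8.7, np.int32(368), (286, 216), 0.0566, None)
(array([664.9, 133. ]), array([70.9, 46.9]), -18.8, np.int32(405), (251, 239), 0.0564, None)
(array([665.2,  -8.6]), array([70.7, 45.9]), -18.2, np.int32(395), (252, 149), 0.0559, None)
(array([662. , 131.5]), array([69.7, 46. ]), -16.8, np.int32(390), (203, 150), 0.0561, None)
(array([ 650.5, -110.3]), array([70. , 46.1]), 17.6, np.int32(391), (287, 155), 0.0559, None)
(array([538.2, 111.1]), array([69.4, 46.1]), 7.5, np.int32(397), (209, 193), 0.056, None)
(array([536.2,  -4.7]), array([69.2, 47. ]), 13.0, np.int32(395), (250, 194), 0.0556, None)
```

View pics/s4.png

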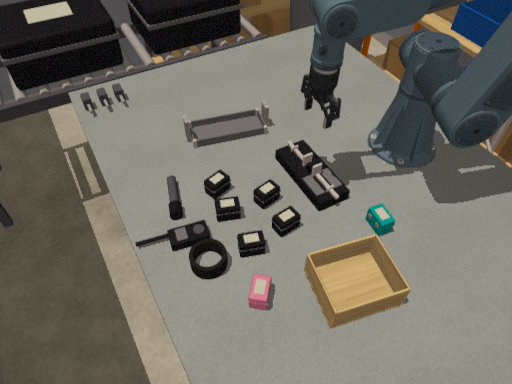

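The cover lies flat at (0.37, -0.02) and the tray is open and empty. All five cases are unmoved. Picking the first case (A) now.

```bash
python3 - <<'E'
from h import *
legs((.538,-.004,.14,-77),(.538,-.004,-.005,-77))
E
```

```text
at [ 0.3699 -0.0206  0.2152] psi -90.03 F [-0.04  0.33  0.35] op 0.999 t 10.6
(0.538, -0.004, 0.14, -77) -> [ 0.1681 -0.0167  0.0752] [ 1.000e-02 -1.000e-02 -1.303e+01] rows 4.4
(0.538, -0.004, -0.005, -77) -> [0.    0.    0.145] [0. 0. 0.] rows 3.5
```

Call:
servo_tool --series "-1 0.04 -0.004 0.01 0 0 -4;-1 0.08 -0.008 0.03 0 0 -7;-1 0.12 -0.012 0.05 0 0 -10;-1 0.15 -0.015 0.07 0 0 -13;-1 0.168 -0.017 0.075 0 0 -13;-1 0.168 -0.017 0.075 0 0 -13;-1 0.168 -0.017 0.075 0 0 -13;-1 0.168 -0.017 0.075 0 0 -13"

```text
time_s: 11.27
eef_pos: [0.5364, -0.0035, 0.1392]
eef_rot: [-0.0, 0.994, 0.113, -0.002]
wrist_force: [-0.2, 0.2, 0.2]
opening: 0.998
grasp_force: 0.0
```

Call:
servo_tool --series "-1 0 0 0.03 0 0 0;-1 0 0 0.06 0 0 0;-1 0 0 0.09 0 0 0;-1 0 0 0.115 0 0 0;-1 0 0 0.13 0 0 0;-1 0 0 0.14 0 0 0;-1 0 0 0.145 0 0 0;-1 0 0 0.145 0 0 0"

```text
time_s: 11.93
eef_pos: [0.5374, -0.0038, -0.0045]
eef_rot: [-0.0, 0.994, 0.113, -0.0]
wrist_force: [-0.3, -0.2, 0.8]
opening: 0.999
grasp_force: 0.0
```

Call:
servo_tool --series "0 0 0 0 0 0 0;0.3 0 0 0 0 0 0;0.6 0 0 0 0 0 0;0.6 0 0 0 0 0 0;0.6 0 0 0 0 0 0;0.6 0 0 0 0 0 0;0.6 0 0 0 0 0 0"

```text
time_s: 12.52
eef_pos: [0.5393, -0.0041, -0.0031]
eef_rot: [0.001, 0.994, 0.113, 0.001]
wrist_force: [-1.0, -0.4, 5.3]
opening: 0.534
grasp_force: 62.7
```

Call:
servo_tool --series "0.6 0 0 -0.02 0 0 0;0.6 0 0 -0.05 0 0 0;0.6 0 0 -0.09 0 0 0;0.6 0 0 -0.13 0 0 0;0.6 0 0 -0.15 0 0 0;0.6 0 0 -0.15 0 0 0;0.6 0 0 -0.15 0 0 0;0.6 0 0 -0.15 0 0 0;0.6 0 0 -0.15 0 0 0;0.6 0 0 -0.15 0 0 0"

```text
time_s: 13.35
eef_pos: [0.5364, -0.0034, 0.143]
eef_rot: [-0.001, 0.994, 0.113, -0.002]
wrist_force: [-0.2, 0.0, -4.7]
opening: 0.531
grasp_force: 63.5
```

```bash
python3 - <<'E'
from h import *
for n in ('scene',):
  c,W=cam(n); [print(r) for r in rects(W,.13,.22,80,(.4,.75,-.2,.25))]
legs()
c,W=cam(n);legs()
E
```

```text
(array([543.5,   1. ]), array([113.6,  64.1]), -58.9, np.int32(586), (266, 160), 0.199, None)
at [ 0.5368 -0.0035  0.1434] psi -77.04 F [ 0.71 -0.64 -4.15] op 0.528 t 13.4
at [ 0.5371 -0.0036  0.1438] psi -77.03 F [ 0.39 -0.17 -4.57] op 0.531 t 13.4
```

Case A reads about 4.5 N, so it is full. It goes in the far slot of the tray.

```bash
python3 - <<'E'
from h import *
c,W=cam('top','t5')
[print(r) for r in rects(W,.022,.038,80,(.3,.7,-.5,-.22))]
[print(r) for r in rects(W,.079,.095,30,(.3,.7,-.5,-.22))]
legs((.5715,-.3646,.145,-11.7),(.5715,-.3646,.001,-11.7))
E
```

```text
(array([ 505.6, -351.7]), array([275.6, 113.1]), -11.5, np.int32(545), (370, 207), 0.0296, None)
(array([ 637. , -378.3]), array([40.1, 14.1]), 77.3, np.int32(84), (385, 159), 0.0868, None)
(array([ 363., -322.]), array([40.7, 13.9]), 78.2, np.int32(82), (365, 258), 0.0867, None)
at [ 0.5373 -0.0036  0.1442] psi -77.03 F [ 0.01  0.33 -4.37] op 0.53 t 13.5
(0.5715, -0.3646, 0.145, -11.7) -> [-0.0477  0.3595 -0.0011] [ -0.12   0.08 -65.33] rows 9.1
(0.5715, -0.3646, 0.001, -11.7) -> [0.    0.    0.144] [0. 0. 0.] rows 3.5
```

Call:
servo_tool --series "0.6 -0.005 0.036 0 0 0 -6.5;0.6 -0.01 0.072 0 0 0 -13;0.6 -0.015 0.108 0 0 0 -19.5;0.6 -0.02 0.144 0 0 0 -26;0.6 -0.024 0.18 0 0 0 -32.5;0.6 -0.029 0.216 0 0 0 -39;0.6 -0.034 0.252 0 0 0 -45.5;0.6 -0.038 0.288 0 0 0 -52;0.6 -0.043 0.324 0 0 0 -58.5;0.6 -0.048 0.36 0 0 0 -65.3;0.6 -0.048 0.36 0 0 0 -65.3;0.6 -0.048 0.36 0 0 0 -65.3"

```text
time_s: 14.5
eef_pos: [0.5713, -0.3676, 0.1443]
eef_rot: [-0.001, 0.777, 0.63, -0.0]
wrist_force: [-0.3, 0.3, -4.4]
opening: 0.531
grasp_force: 64.0
```

Call:
servo_tool --series "0.6 0 0 0 0 0 0;0.6 0 0 0.03 0 0 0;0.6 0 0 0.06 0 0 0;0.6 0 0 0.08 0 0 0;0.6 0 0 0.08 0 0 0;0.6 0 0 0.08 0 0 0"

```text
time_s: 15.0
eef_pos: [0.5714, -0.363, 0.0641]
eef_rot: [-0.002, 0.775, 0.632, -0.0]
wrist_force: [0.3, 0.2, -4.4]
opening: 0.53
grasp_force: 63.8
```

```bash
python3 - <<'E'
from h import *
c,W=cam('scene','s5')
legs((.5715,-.3646,.001,-11.7))
im=cv2.imread('pics/s5.png')[50:170,140:300]; cv2.imwrite('pics/a5.png',cv2.resize(im,(640,480),interpolation=cv2.INTER_CUBIC))
E
```

```text
at [ 0.5727 -0.3645  0.0662] psi -11.68 F [ 0.57 -0.18 -3.41] op 0.529 t 15.1
(0.5715, -0.3646, 0.001, -11.7) -> [-0.0004 -0.0011  0.0652] [0.01 0.   0.02] rows 1.6
```

View pics/a5.png

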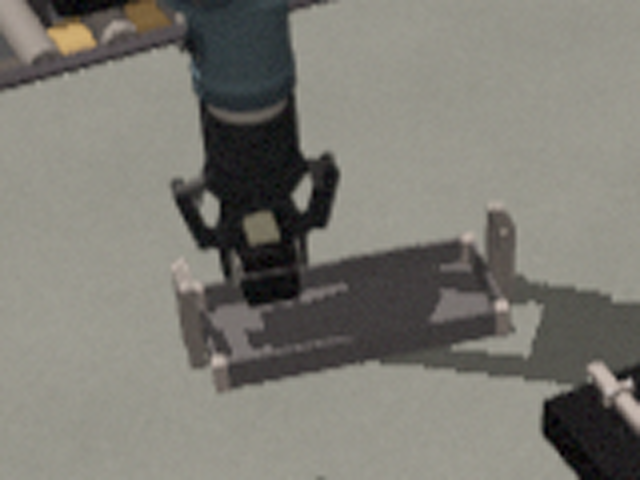

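Call:
servo_tool --series "0.6 0 -0.003 0.02 0 0 0;0.6 0 -0.003 0.035 0 0 0;0.6 0 -0.003 0.05 0 0 0;0.6 0 -0.003 0.058 0 0 0;0.6 0 -0.003 0.063 0 0 0;0.6 0 -0.003 0.063 0 0 0;0.6 0 -0.003 0.063 0 0 0"

```text
time_s: 15.63
eef_pos: [0.5695, -0.365, 0.0028]
eef_rot: [0.0, 0.776, 0.631, 0.0]
wrist_force: [-0.2, 0.6, -4.9]
opening: 0.532
grasp_force: 64.2
```

```bash
python3 -c "
from h import *
legs((.5715,-.3646,.001,-11.7))"
```

```text
at [ 0.5695 -0.365   0.0028] psi -11.73 F [-0.15  0.6  -4.93] op 0.532 t 15.6
(0.5715, -0.3646, 0.001, -11.7) -> [0.0008 0.0019 0.0018] [ 0.03  0.02 -0.03] rows 0.1
```

Call:
servo_tool --series "0.6 0 0 0.001 0 0 0;0.6 0 0 0.002 0 0 0;0.6 0 0 0.003 0 0 0;0.2 0 0 0.003 0 0 0;-0.1 0 0 0.003 0 0 0;-0.25 0 0 0.003 0 0 0;-0.25 0 0 0.003 0 0 0;-0.25 0 0 0.003 0 0 0;-0.25 0 0 0.003 0 0 0"

```text
time_s: 16.38
eef_pos: [0.5693, -0.3649, -0.0004]
eef_rot: [0.0, 0.776, 0.631, 0.0]
wrist_force: [-0.7, -0.5, 1.1]
opening: 0.628
grasp_force: 0.0
```

Call:
servo_tool --series "-0.25 0 0 -0.02 0 0 0;-0.25 0 0 -0.04 0 0 0;-0.25 0 0 -0.06 0 0 0;-0.25 0 0 -0.09 0 0 0;-0.5 0 0 -0.12 0 0 0;-1 0 0 -0.16 0 0 0;-1 0 0 -0.16 0 0 0"

```text
time_s: 16.97
eef_pos: [0.5731, -0.368, 0.1693]
eef_rot: [0.007, 0.776, 0.631, 0.001]
wrist_force: [1.1, -1.1, 1.2]
opening: 0.992
grasp_force: 0.0
```

```bash
python3 -c "
from h import *
c,W=cam('scene')
[print(r) for r in rects(W,.046,.068,150,(.4,.75,-.46,.25))]
c,W=cam('top')
[print(r) for r in rects(W,.046,.068,150,(.4,.75,-.46,.25))]
legs((.667,-.0085,.16,-108),(.667,-.0085,.16,72))"
```

```text
(array([ 571.9, -364.5]), array([73. , 46.5]), 78.8, np.int32(215), (207, 122), 0.0599, None)
(array([ 653.1, -109.9]), array([71.6, 49. ]), 18.7, np.int32(302), (216, 179), 0.0564, None)
(array([667.6,  -7.6]), array([69.7, 49.2]), -17.7, np.int32(338), (227, 204), 0.0564, None)
(array([540.1, 112.5]), array([71. , 47.9]), 6.7, np.int32(365), (286, 216), 0.0566, None)
(array([664.8, 132.6]), array([69.9, 48.2]), -17.8, np.int32(406), (251, 239), 0.0564, None)
(array([665.2,  -8.6]), array([70.3, 45.9]), -17.8, np.int32(396), (252, 149), 0.0558, None)
(array([661.7, 131.8]), array([69.7, 46.6]), -17.1, np.int32(391), (203, 150), 0.0561, None)
(array([ 650.3, -110.3]), array([70.4, 46.3]), 17.6, np.int32(393), (287, 155), 0.0559, None)
(array([ 569.2, -362.4]), array([65., 47.]), 78.5, np.int32(327), (374, 183), 0.06, None)
(array([538.3, 111.1]), array([69.4, 45.8]), 8.0, np.int32(394), (209, 193), 0.056, None)
at [ 0.5706 -0.3659  0.1625] psi -11.73 F [-0.19 -0.05 -0.69] op 1.002 t 17.1
(0.667, -0.0085, 0.16, -108) -> [0.3695 0.0218 0.0016] [ 0.35 -0.12 96.27] rows 13.4
(0.667, -0.0085, 0.16, 72) -> [0. 0. 0.] [   0.    0. -180.] rows 25.1
```

Case A stands in the tray at (0.570, -0.364). Next is E at (0.651, -0.110).

```bash
python3 -c "
from h import *
legs((.6517,-.110,.16,-72.4),(.6517,-.11,-.005,-72.4))"
```

```text
at [ 0.5706 -0.3659  0.1625] psi -11.73 F [-0.19 -0.05 -0.69] op 1.002 t 17.1
(0.6517, -0.11, 0.16, -72.4) -> [0.267  0.0274 0.0019] [ 0.34 -0.   60.67] rows 8.5
(0.6517, -0.11, -0.005, -72.4) -> [0.    0.    0.165] [0. 0. 0.] rows 4.0
```

Call:
servo_tool --series "-0.6 0.03 0.003 0 0 0 6.7;-0.6 0.06 0.006 0 0 0 13;-0.6 0.09 0.009 0 0 0 20;-0.6 0.12 0.012 0 0 0 27;-0.6 0.15 0.015 0 0 0 33;-0.6 0.18 0.018 0 0 0 40;-0.6 0.21 0.021 0 0 0 47;-0.6 0.24 0.024 0 0 0 54;-0.6 0.267 0.027 0 0 0 60.7;-0.6 0.267 0.027 0 0 0 60.7;-0.6 0.267 0.027 0 0 0 60.7;-0.6 0.267 0.027 0 0 0 60.7"

```text
time_s: 18.07
eef_pos: [0.6491, -0.1088, 0.158]
eef_rot: [-0.0, 0.988, 0.154, -0.001]
wrist_force: [0.0, -0.6, -0.1]
opening: 0.798
grasp_force: 0.0
```

```bash
python3 -c "
from h import *
legs((.6517,-.11,-.005,-72.4))"
```

```text
at [ 0.6491 -0.1088  0.158 ] psi -72.31 F [ 0.04 -0.64 -0.15] op 0.798 t 18.1
(0.6517, -0.11, -0.005, -72.4) -> [0.0025 0.0021 0.163 ] [-0.06  0.12  0.09] rows 3.9
```

Call:
servo_tool --series "-0.6 0.001 0.001 0.03 0 0 0;-0.6 0.001 0.001 0.07 0 0 0;-0.6 0.001 0.001 0.105 0 0 0;-0.6 0.001 0.001 0.13 0 0 0;-0.6 0.001 0.001 0.15 0 0 0;-0.6 0.001 0.001 0.163 0 0 0;-0.6 0.001 0.001 0.163 0 0 0;-0.6 0.001 0.001 0.163 0 0 0"

```text
time_s: 18.73
eef_pos: [0.6506, -0.1103, -0.0039]
eef_rot: [-0.0, 0.988, 0.152, -0.001]
wrist_force: [0.4, 0.3, 0.3]
opening: 0.802
grasp_force: 0.0
```

Call:
servo_tool --series "0 0 0 0 0 0 0;0.3 0 0 0 0 0 0;0.6 0 0 0 0 0 0;0.6 0 0 0 0 0 0;0.6 0 0 0 0 0 0;0.6 0 0 0 0 0 0;0.6 0 0 0 0 0 0"

```text
time_s: 19.32
eef_pos: [0.6529, -0.1103, -0.0011]
eef_rot: [0.001, 0.988, 0.153, 0.002]
wrist_force: [0.6, -2.2, 6.7]
opening: 0.533
grasp_force: 62.8
```

Call:
servo_tool --series "0.6 0 0 -0.02 0 0 0;0.6 0 0 -0.05 0 0 0;0.6 0 0 -0.09 0 0 0;0.6 0 0 -0.13 0 0 0;0.6 0 0 -0.15 0 0 0;0.6 0 0 -0.15 0 0 0;0.6 0 0 -0.15 0 0 0;0.6 0 0 -0.15 0 0 0;0.6 0 0 -0.15 0 0 0;0.6 0 0 -0.15 0 0 0"

```text
time_s: 20.15
eef_pos: [0.6494, -0.1088, 0.1432]
eef_rot: [-0.001, 0.988, 0.153, -0.002]
wrist_force: [0.5, -0.1, -4.9]
opening: 0.528
grasp_force: 63.2
```

```bash
python3 -c "
from h import *
legs((.501,-.35,.145,-11.7),(.501,-.35,.001,-11.7))
print('crate');legs((.44,.33,.20,-72.4))"
```

```text
at [ 0.6494 -0.1088  0.1432] psi -72.43 F [ 0.51 -0.11 -4.86] op 0.528 t 20.1
(0.501, -0.35, 0.145, -11.7) -> [-0.2142  0.1851 -0.0015] [ -0.29   0.12 -60.73] rows 8.5
(0.501, -0.35, 0.001, -11.7) -> [0.    0.    0.144] [0. 0. 0.] rows 3.5
crate
at [ 0.6494 -0.1088  0.1432] psi -72.43 F [ 0.51 -0.11 -4.86] op 0.528 t 20.1
(0.44, 0.33, 0.2, -72.4) -> [-0.0674 -0.4817 -0.0549] [-0.18  0.24 -0.03] rows 11.7
```

Case E reads 4.9 N, so it is full too. It goes in the middle slot.

Call:
servo_tool --series "0.6 -0.024 0.02 0 0 0 -6.7;0.6 -0.048 0.04 0 0 0 -13.4;0.6 -0.072 0.061 0 0 0 -20;0.6 -0.096 0.082 0 0 0 -27;0.6 -0.12 0.102 0 0 0 -34;0.6 -0.145 0.122 0 0 0 -40;0.6 -0.169 0.143 0 0 0 -47;0.6 -0.193 0.163 0 0 0 -54;0.6 -0.217 0.184 0 0 0 -60.7;0.6 -0.217 0.184 0 0 0 -60.7;0.6 -0.217 0.184 0 0 0 -60.7;0.6 -0.217 0.184 0 0 0 -60.7"

```text
time_s: 21.15
eef_pos: [0.4993, -0.3498, 0.1452]
eef_rot: [-0.001, 0.776, 0.63, 0.0]
wrist_force: [-0.0, 1.3, -4.6]
opening: 0.53
grasp_force: 63.1
```

Call:
servo_tool --series "0.6 0 0 0 0 0 0;0.6 0 0 0.03 0 0 0;0.6 0 0 0.06 0 0 0;0.6 0 0 0.07 0 0 0;0.6 0 0 0.07 0 0 0;0.6 0 0 0.07 0 0 0;0.6 0 0 0.07 0 0 0"

```text
time_s: 21.73
eef_pos: [0.5011, -0.3509, 0.0783]
eef_rot: [0.001, 0.775, 0.631, 0.0]
wrist_force: [-0.4, 0.2, -3.9]
opening: 0.528
grasp_force: 63.1
```

```bash
python3 -c "
from h import *
legs((.498,-.3494,.001,-11.7))"
```

```text
at [ 0.5011 -0.3509  0.0783] psi -11.7 F [-0.44  0.17 -3.86] op 0.528 t 21.7
(0.498, -0.3494, 0.001, -11.7) -> [ 0.001  -0.0035  0.0773] [0.13 0.09 0.  ] rows 1.9
```

Call:
servo_tool --series "0.6 0.001 -0.003 0.02 0 0 0;0.6 0.001 -0.003 0.04 0 0 0;0.6 0.001 -0.003 0.055 0 0 0;0.6 0.001 -0.003 0.067 0 0 0;0.6 0.001 -0.003 0.072 0 0 0;0.6 0.001 -0.003 0.075 0 0 0;0.6 0.001 -0.003 0.077 0 0 0;0.6 0.001 -0.003 0.078 0 0 0;0.6 0.001 -0.003 0.078 0 0 0"

```text
time_s: 22.48
eef_pos: [0.4976, -0.3493, 0.0029]
eef_rot: [0.0, 0.775, 0.632, -0.0]
wrist_force: [-13.5, 9.4, 21.3]
opening: 0.533
grasp_force: 69.2
```

Call:
servo_tool --series "0.2 0 0 0 0 0 0;-0.1 0 0 0 0 0 0;-0.25 0 0 0 0 0 0;-0.25 0 0 0 0 0 0;-0.25 0 0 0 0 0 0;-0.25 0 0 0 0 0 0"

```text
time_s: 22.98
eef_pos: [0.4983, -0.3504, 0.0015]
eef_rot: [0.002, 0.776, 0.631, -0.0]
wrist_force: [-7.4, 2.5, 10.1]
opening: 0.623
grasp_force: 4.5
```

Call:
servo_tool --series "-0.25 0 0 -0.02 0 0 0;-0.25 0 0 -0.04 0 0 0;-0.25 0 0 -0.06 0 0 0;-0.25 0 0 -0.09 0 0 0;-0.5 0 0 -0.12 0 0 0;-1 0 0 -0.16 0 0 0;-1 0 0 -0.16 0 0 0;-1 0 0 -0.16 0 0 0"

```text
time_s: 23.65
eef_pos: [0.4996, -0.3513, 0.1638]
eef_rot: [0.005, 0.776, 0.631, 0.0]
wrist_force: [-0.1, -0.8, 0.4]
opening: 0.997
grasp_force: 0.0
```

```bash
python3 -c "
from h import *
c,W=cam('scene')
[print(r) for r in rects(W,.046,.068,150,(.4,.75,-.46,.25))]
c,W=cam('top')
[print(r) for r in rects(W,.046,.068,150,(.4,.75,-.46,.25))]
legs((.667,-.0085,.16,-108))"
```

```text
(array([ 500.3, -348. ]), array([74.8, 47.7]), 78.7, np.int32(221), (227, 119), 0.0595, None)
(array([ 576.2, -365.6]), array([72.8, 47.1]), 79.9, np.int32(221), (205, 122), 0.06, None)
(array([667.7,  -7.4]), array([70. , 48.9]), -17.1, np.int32(341), (227, 204), 0.0563, None)
(array([540.9, 112. ]), array([71.1, 46.6]), 7.2, np.int32(367), (286, 216), 0.0564, None)
(array([664.8, 133.1]), array([70.1, 47.8]), -16.6, np.int32(405), (251, 239), 0.0568, None)
(array([665.4,  -8.7]), array([70.5, 45.6]), -17.4, np.int32(393), (252, 149), 0.056, None)
(array([661.6, 131.4]), array([69.6, 45.9]), -18.1, np.int32(389), (203, 150), 0.0561, None)
(array([ 572.7, -367.2]), array([70. , 46.7]), 78.7, np.int32(407), (377, 182), 0.0599, None)
(array([538.1, 111.4]), array([69.5, 46.4]), 7.9, np.int32(393), (209, 193), 0.0557, None)
(array([ 497.2, -348.6]), array([70.1, 47.7]), 78.0, np.int32(396), (371, 209), 0.0601, None)
at [ 0.4974 -0.3491  0.1592] psi -11.73 F [-0.42  0.7  -0.66] op 1.0 t 23.8
(0.667, -0.0085, 0.16, -108) -> [ 0.3679  0.0968 -0.001 ] [ 1.100e-01 -3.000e-02  9.627e+01] rows 13.4
```

Both stand in the tray. A was nudged about 4 mm, which does no harm. Next is C at (0.666, -0.008).

```bash
python3 -c "
from h import *
legs((.6665,-.0082,.16,72.5),(.6665,-.0082,-.005,72.5))"
```

```text
at [ 0.4974 -0.3491  0.1592] psi -11.73 F [-0.42  0.7  -0.66] op 1.0 t 23.8
(0.6665, -0.0082, 0.16, 72.5) -> [ 0.3681  0.0962 -0.001 ] [ 3.000e-02  1.100e-01 -8.423e+01] rows 11.8
(0.6665, -0.0082, -0.005, 72.5) -> [0.    0.    0.165] [0. 0. 0.] rows 4.0
```

Call:
servo_tool --series "-1 0.034 0.009 0 0 0 -7;-1 0.068 0.018 0 0 0 -14;-1 0.1 0.026 0 0 0 -21;-1 0.13 0.035 0 0 0 -28;-1 0.16 0.043 0 0 0 -35;-1 0.19 0.051 0 0 0 -42;-1 0.22 0.059 0 0 0 -49;-1 0.25 0.067 0 0 0 -56;-1 0.28 0.075 0 0 0 -63;-1 0.31 0.082 0 0 0 -70;-1 0.34 0.09 0 0 0 -77;-1 0.368 0.096 0 0 0 -84.1"

```text
time_s: 24.75
eef_pos: [0.6656, -0.0061, 0.1565]
eef_rot: [-0.001, 0.15, 0.989, 0.0]
wrist_force: [0.2, 0.2, 1.3]
opening: 1.004
grasp_force: 0.0
```

Call:
servo_tool --series "-1 0 0 0 0 0 0;-1 0 0 0 0 0 0;-1 0 0 0 0 0 0;-1 0 0 0 0 0 0"

```text
time_s: 25.08
eef_pos: [0.6651, -0.009, 0.1576]
eef_rot: [-0.001, 0.154, 0.988, -0.0]
wrist_force: [-0.2, -0.2, 0.8]
opening: 1.0
grasp_force: 0.0
```

```bash
python3 -c "
from h import *
legs((.6665,-.0082,-.005,72.5))"
```

```text
at [ 0.6651 -0.009   0.1576] psi 72.24 F [-0.2  -0.23  0.83] op 1.0 t 25.1
(0.6665, -0.0082, -0.005, 72.5) -> [-0.0013  0.0013  0.1626] [-0.03 -0.09 -0.26] rows 3.9
```

Call:
servo_tool --series "-1 -0.001 0.001 0.03 0 0 0;-1 -0.001 0.001 0.07 0 0 0;-1 -0.001 0.001 0.105 0 0 0;-1 -0.001 0.001 0.13 0 0 0;-1 -0.001 0.001 0.15 0 0 0;-1 -0.001 0.001 0.162 0 0 0;-1 -0.001 0.001 0.162 0 0 0;-1 -0.001 0.001 0.162 0 0 0"

```text
time_s: 25.75
eef_pos: [0.6669, -0.0082, -0.0035]
eef_rot: [-0.0, 0.154, 0.988, -0.0]
wrist_force: [-0.1, 0.7, 0.5]
opening: 0.999
grasp_force: 0.0
```

Call:
servo_tool --series "0 0 0 0 0 0 0;0.3 0 0 0 0 0 0;0.6 0 0 0 0 0 0;0.6 0 0 0 0 0 0;0.6 0 0 0 0 0 0;0.6 0 0 0 0 0 0;0.6 0 0 0 0 0 0"

```text
time_s: 26.33
eef_pos: [0.6685, -0.0076, -0.0016]
eef_rot: [0.002, 0.153, 0.988, -0.0]
wrist_force: [-0.5, -0.1, 6.4]
opening: 0.534
grasp_force: 62.1
```

Call:
servo_tool --series "0.6 0 0 -0.02 0 0 0;0.6 0 0 -0.05 0 0 0;0.6 0 0 -0.09 0 0 0;0.6 0 0 -0.13 0 0 0;0.6 0 0 -0.16 0 0 0;0.6 0 0 -0.19 0 0 0;0.6 0 0 -0.19 0 0 0;0.6 0 0 -0.19 0 0 0;0.6 0 0 -0.19 0 0 0;0.6 0 0 -0.19 0 0 0"

```text
time_s: 27.17
eef_pos: [0.6658, -0.007, 0.1843]
eef_rot: [-0.002, 0.153, 0.988, 0.0]
wrist_force: [0.4, -0.1, -1.4]
opening: 0.529
grasp_force: 61.5
```

```bash
python3 -c "
from h import *
legs((.44,.37,.185,72),(.44,.37,.07,72))"
```

```text
at [ 0.6658 -0.007   0.1843] psi 72.37 F [ 0.43 -0.13 -1.45] op 0.529 t 27.2
(0.44, 0.37, 0.185, 72) -> [0.3294 0.2909 0.0004] [-0.03 -0.21  0.37] rows 10.5
(0.44, 0.37, 0.07, 72) -> [0.    0.    0.115] [0. 0. 0.] rows 2.8
```

Case C reads 1.4 N, so it is empty and goes in the crate.

Call:
servo_tool --series "0.6 0.03 0.026 0 0 0 0;0.6 0.06 0.053 0 0 0 0;0.6 0.09 0.08 0 0 0 0;0.6 0.12 0.106 0 0 0 0;0.6 0.15 0.132 0 0 0 0;0.6 0.18 0.159 0 0 0 0;0.6 0.21 0.186 0 0 0 0;0.6 0.24 0.212 0 0 0 0;0.6 0.27 0.238 0 0 0 0;0.6 0.3 0.265 0 0 0 0;0.6 0.328 0.289 0 0 0 0;0.6 0.328 0.289 0 0 0 0"

```text
time_s: 28.17
eef_pos: [0.437, 0.3719, 0.1846]
eef_rot: [-0.002, 0.15, 0.989, -0.0]
wrist_force: [1.0, -0.9, -1.5]
opening: 0.53
grasp_force: 61.7
```

Call:
servo_tool --series "0.6 0 0 0 0 0 0;0.6 0 0 0.03 0 0 0;0.6 0 0 0.06 0 0 0;0.6 0 0 0.09 0 0 0;0.6 0 0 0.12 0 0 0;0.6 0 0 0.14 0 0 0;0.6 0 0 0.14 0 0 0;0.6 0 0 0.14 0 0 0"

```text
time_s: 28.83
eef_pos: [0.4415, 0.3656, 0.0448]
eef_rot: [-0.002, 0.154, 0.988, -0.001]
wrist_force: [-0.4, 0.6, -1.0]
opening: 0.535
grasp_force: 61.7
```

Call:
servo_tool --series "0.2 0 0 0 0 0 0;-0.2 0 0 0 0 0 0;-0.4 0 0 0 0 0 0;-0.4 0 0 0 0 0 0;-0.4 0 0 0 0 0 0;-0.4 0 0 -0.03 0 0 0;-0.4 0 0 -0.07 0 0 0;-0.4 0 0 -0.11 0 0 0;-1 0 0 -0.13 0 0 0;-1 0 0 -0.13 0 0 0;-1 0 0 -0.13 0 0 0"

```text
time_s: 29.75
eef_pos: [0.443, 0.3681, 0.1786]
eef_rot: [0.002, 0.153, 0.988, 0.001]
wrist_force: [-0.2, 0.0, -0.3]
opening: 1.0
grasp_force: 0.0
```

```bash
python3 -c "
from h import *
c,W=cam('scene')
[print(r) for r in rects(W,.046,.07,150,(.4,.75,-.46,.5))]
c,W=cam('top','t6')
[print(r) for r in rects(W,.046,.07,150,(.4,.75,-.46,.5))]
legs((.5395,.112,.17,97.5),(.5395,.112,-.005,97.5))"
```

```text
(array([ 499.5, -347.2]), array([75.4, 46.2]), 80.3, np.int32(215), (227, 119), 0.06, None)
(array([ 575.2, -366. ]), array([72.9, 47.4]), 77.5, np.int32(224), (205, 122), 0.0598, None)
(array([541. , 112.3]), array([71.7, 46.4]), 7.7, np.int32(370), (286, 216), 0.0565, None)
(array([665. , 133.2]), array([69.4, 46.9]), -16.8, np.int32(409), (251, 239), 0.0564, None)
(array([480.6, 280.2]), array([163.3,   4.8]), -10.5, np.int32(263), (339, 251), 0.0582, None)
(array([540.7, 399.8]), array([259.4, 128.4]), -51.3, np.int32(466), (350, 299), 0.0579, None)
(array([448.2, 372.1]), array([71.2, 47.8]), -16.8, np.int32(542), (371, 273), 0.0627, None)
(array([714. , 270.2]), array([70.3, 46.1]), 50.9, np.int32(504), (260, 287), 0.0569, None)
(array([710.9, 268.8]), array([70.5, 45.7]), 51.3, np.int32(389), (155, 133), 0.0558, None)
(array([662.2, 131.5]), array([69.5, 45.6]), -17.4, np.int32(390), (203, 150), 0.0558, None)
(array([527.8, 432.5]), array([135.5,   3.9]), -10.4, np.int32(160), (96, 196), 0.0582, None)
(array([ 573.4, -367.6]), array([71.1, 48. ]), 78.4, np.int32(424), (377, 183), 0.0598, None)
(array([538.4, 110.7]), array([69.5, 47. ]), 7.7, np.int32(397), (209, 193), 0.0559, None)
(array([ 496.6, -348.6]), array([71.3, 48.6]), 76.4, np.int32(421), (371, 209), 0.06, None)
(array([446.2, 370.3]), array([66. , 48.9]), -17.1, np.int32(337), (118, 223), 0.0614, None)
at [0.4412 0.3671 0.1754] psi 72.38 F [-0.28  0.28  0.11] op 0.999 t 29.9
(0.5395, 0.112, 0.17, 97.5) -> [-0.1709 -0.2133  0.0055] [ -0.06  -0.09 -25.12] rows 6.6
(0.5395, 0.112, -0.005, 97.5) -> [0.    0.    0.175] [0. 0. 0.] rows 4.2
```

C is in the crate. Next is B at (0.540, 0.112).

Call:
servo_tool --series "-1 -0.024 -0.03 0 0 0 -4;-1 -0.048 -0.06 0 0 0 -8;-1 -0.072 -0.09 0 0 0 -12;-1 -0.096 -0.12 0 0 0 -16;-1 -0.12 -0.15 0 0 0 -20;-1 -0.15 -0.187 0 0 0 -25.1;-1 -0.171 -0.213 0.005 0 0 -25.1;-1 -0.171 -0.213 0.005 0 0 -25.1;-1 -0.171 -0.213 0.005 0 0 -25.1;-1 -0.171 -0.213 0.005 0 0 -25.1;-1 -0.171 -0.213 0.005 0 0 -25.1"

```text
time_s: 30.77
eef_pos: [0.5395, 0.1138, 0.1705]
eef_rot: [-0.001, -0.066, 0.998, 0.0]
wrist_force: [0.0, 0.9, -0.1]
opening: 1.001
grasp_force: 0.0
```

Call:
servo_tool --series "-1 0 0 0.03 0 0 0;-1 0 0 0.06 0 0 0;-1 0 0 0.09 0 0 0;-1 0 0 0.09 0 0 0;-1 0 0 0.09 0 0 0"

```text
time_s: 31.18
eef_pos: [0.5385, 0.1141, 0.0802]
eef_rot: [-0.002, -0.066, 0.998, 0.0]
wrist_force: [1.0, -0.5, 0.2]
opening: 1.005
grasp_force: 0.0
```

```bash
python3 -c "
from h import *
legs((.5395,.1115,-.005,97.5))"
```

```text
at [0.5385 0.1141 0.0802] psi 97.59 F [ 1.02 -0.46  0.19] op 1.005 t 31.2
(0.5395, 0.1115, -0.005, 97.5) -> [-0.0011 -0.0027  0.0852] [ 0.04 -0.26  0.09] rows 2.0
```

Call:
servo_tool --series "-1 0 -0.002 0.03 0 0 0;-1 0 -0.002 0.055 0 0 0;-1 0 -0.002 0.075 0 0 0;-1 0 -0.002 0.084 0 0 0;-1 0 -0.002 0.084 0 0 0;-1 0 -0.002 0.084 0 0 0"

```text
time_s: 31.68
eef_pos: [0.542, 0.1111, -0.0009]
eef_rot: [0.001, -0.065, 0.998, -0.0]
wrist_force: [0.3, 0.5, -0.2]
opening: 1.0
grasp_force: 0.0
```

Call:
servo_tool --series "0 0 0 0 0 0 0;0.3 0 0 0 0 0 0;0.6 0 0 0 0 0 0;0.6 0 0 0 0 0 0;0.6 0 0 0 0 0 0;0.6 0 0 0 0 0 0;0.6 0 0 0 0 0 0"

```text
time_s: 32.27
eef_pos: [0.542, 0.1107, -0.001]
eef_rot: [0.001, -0.065, 0.998, -0.0]
wrist_force: [-0.5, 0.8, 5.6]
opening: 0.533
grasp_force: 62.0
```

Call:
servo_tool --series "0.6 0 0 -0.02 0 0 0;0.6 0 0 -0.05 0 0 0;0.6 0 0 -0.09 0 0 0;0.6 0 0 -0.13 0 0 0;0.6 0 0 -0.16 0 0 0;0.6 0 0 -0.19 0 0 0;0.6 0 0 -0.19 0 0 0;0.6 0 0 -0.19 0 0 0;0.6 0 0 -0.19 0 0 0;0.6 0 0 -0.19 0 0 0"

```text
time_s: 33.1
eef_pos: [0.5395, 0.1106, 0.1858]
eef_rot: [-0.002, -0.065, 0.998, 0.0]
wrist_force: [0.1, 0.4, -1.1]
opening: 0.531
grasp_force: 61.5
```

```bash
python3 -c "
from h import *
legs((.533,.351,.185,79.5))
print('tray');legs((.43,-.335,.185,-11.7))"
```

```text
at [0.5395 0.1106 0.1858] psi 97.46 F [ 0.06  0.43 -1.12] op 0.531 t 33.1
(0.533, 0.351, 0.185, 79.5) -> [-0.0247  0.2392  0.0008] [-0.   -0.18 17.96] rows 5.8
tray
at [0.5395 0.1106 0.1858] psi 97.46 F [ 0.06  0.43 -1.12] op 0.531 t 33.1
(0.43, -0.335, 0.185, -11.7) -> [ 0.1665 -0.4276  0.0011] [ -0.16  -0.15 109.16] rows 15.2
```

Case B reads 1.1 N, so it is empty.

Call:
servo_tool --series "0.6 -0.004 0.035 0 0 0 3;0.6 -0.008 0.07 0 0 0 6;0.6 -0.012 0.105 0 0 0 9;0.6 -0.016 0.14 0 0 0 12;0.6 -0.02 0.175 0 0 0 15;0.6 -0.024 0.21 0 0 0 18;0.6 -0.027 0.24 0 0 0 18;0.6 -0.027 0.24 0 0 0 18;0.6 -0.027 0.24 0 0 0 18;0.6 -0.027 0.24 0 0 0 18"

```text
time_s: 33.93
eef_pos: [0.5354, 0.3516, 0.1855]
eef_rot: [-0.001, 0.091, 0.996, -0.001]
wrist_force: [-0.2, -0.2, -1.0]
opening: 0.534
grasp_force: 61.8
```

Call:
servo_tool --series "0.6 0 0 0 0 0 0;0.6 0 0 0.03 0 0 0;0.6 0 0 0.06 0 0 0;0.6 0 0 0.09 0 0 0;0.6 0 0 0.12 0 0 0;0.6 0 0 0.14 0 0 0;0.6 0 0 0.14 0 0 0;0.6 0 0 0.14 0 0 0"

```text
time_s: 34.6
eef_pos: [0.5357, 0.3506, 0.0464]
eef_rot: [-0.001, 0.093, 0.996, -0.001]
wrist_force: [-0.0, -0.3, -0.7]
opening: 0.531
grasp_force: 61.9
```

Call:
servo_tool --series "0.2 0 0 0 0 0 0;-0.2 0 0 0 0 0 0;-0.4 0 0 0 0 0 0;-0.4 0 0 0 0 0 0;-0.4 0 0 0 0 0 0;-0.4 0 0 -0.03 0 0 0;-0.4 0 0 -0.07 0 0 0;-0.4 0 0 -0.11 0 0 0;-1 0 0 -0.13 0 0 0;-1 0 0 -0.13 0 0 0;-1 0 0 -0.13 0 0 0"

```text
time_s: 35.52
eef_pos: [0.5375, 0.3527, 0.18]
eef_rot: [0.002, 0.092, 0.996, 0.001]
wrist_force: [0.3, -0.4, -0.4]
opening: 0.998
grasp_force: 0.0
```

```bash
python3 -c "
from h import *
c,W=cam('scene')
[print(r) for r in rects(W,.046,.07,200,(.4,.75,-.46,.5))]
c,W=cam('top','t7')
[print(r) for r in rects(W,.046,.07,200,(.4,.75,-.46,.5))]
legs((.6635,.1325,.17,72.5),(.6635,.1325,-.005,72.5))"
```

```text
(array([ 499. , -349.6]), array([76.9, 46.6]), 80.1, np.int32(217), (227, 119), 0.0597, None)
(array([ 574.9, -368.2]), array([76.9, 47.4]), 76.3, np.int32(219), (205, 122), 0.0601, None)
(array([664.5, 132.7]), array([70. , 47.8]), -17.0, np.int32(413), (251, 239), 0.0565, None)
(array([539.5, 399.4]), array([259.9, 128.4]), -51.1, np.int32(491), (349, 299), 0.0586, None)
(array([447.8, 373. ]), array([71.4, 46. ]), -14.5, np.int32(487), (372, 274), 0.0623, None)
(array([538.8, 355.3]), array([70.2, 46.8]), -10.9, np.int32(536), (338, 283), 0.0626, None)
(array([714.1, 269.3]), array([71.7, 47.2]), 51.0, np.int32(505), (260, 288), 0.0567, None)
(array([710.9, 268.8]), array([70. , 45.7]), 51.2, np.int32(387), (155, 133), 0.0561, None)
(array([661.9, 131.5]), array([70.3, 46. ]), -17.0, np.int32(393), (203, 150), 0.0557, None)
(array([ 572.9, -367.4]), array([70.2, 46.8]), 77.9, np.int32(422), (377, 183), 0.0598, None)
(array([535.4, 352.5]), array([69.5, 47.7]), -10.9, np.int32(288), (125, 193), 0.0613, None)
(array([ 497.1, -349.2]), array([71.3, 48. ]), 77.7, np.int32(426), (371, 209), 0.0599, None)
(array([444.1, 369.7]), array([69.8, 48. ]), -17.0, np.int32(446), (117, 225), 0.0618, None)
at [0.5355 0.3519 0.1764] psi 79.48 F [-0.51 -0.72 -1.22] op 1.003 t 35.6
(0.6635, 0.1325, 0.17, 72.5) -> [-0.1659 -0.1923  0.0064] [-0.06 -0.08  6.98] rows 6.1
(0.6635, 0.1325, -0.005, 72.5) -> [0.    0.    0.175] [0. 0. 0.] rows 4.2
```

Last is D at (0.663, 0.132).

Call:
servo_tool --series "-1 -0.026 -0.03 0 0 0 3;-1 -0.052 -0.06 0 0 0 7;-1 -0.078 -0.09 0 0 0 7;-1 -0.104 -0.12 0 0 0 7;-1 -0.13 -0.15 0 0 0 7;-1 -0.15 -0.175 0 0 0 7;-1 -0.166 -0.192 0.006 0 0 7;-1 -0.166 -0.192 0.006 0 0 7;-1 -0.166 -0.192 0.006 0 0 7;-1 -0.166 -0.192 0.006 0 0 7"

```text
time_s: 36.45
eef_pos: [0.6632, 0.1335, 0.1697]
eef_rot: [-0.002, 0.152, 0.988, -0.0]
wrist_force: [-0.2, 0.3, -0.5]
opening: 1.0
grasp_force: 0.0
```

Call:
servo_tool --series "-1 0 0 0.03 0 0 0;-1 0 0 0.06 0 0 0;-1 0 0 0.09 0 0 0;-1 0 0 0.09 0 0 0;-1 0 0 0.09 0 0 0;-1 0 0 0.09 0 0 0"

```text
time_s: 36.95
eef_pos: [0.6651, 0.1342, 0.0832]
eef_rot: [0.001, 0.152, 0.988, 0.0]
wrist_force: [0.9, -1.9, 0.1]
opening: 1.0
grasp_force: 0.0
```

```bash
python3 -c "
from h import *
legs((.6635,.1325,-.005,72.5))"
```

```text
at [0.6651 0.1342 0.0832] psi 72.55 F [ 0.91 -1.9   0.14] op 1.0 t 37.0
(0.6635, 0.1325, -0.005, 72.5) -> [ 0.0011 -0.0021  0.0882] [0.04 0.09 0.05] rows 2.1
```

Call:
servo_tool --series "-1 0 -0.001 0.03 0 0 0;-1 0 -0.001 0.055 0 0 0;-1 0 -0.001 0.075 0 0 0;-1 0 -0.001 0.086 0 0 0;-1 0 -0.001 0.086 0 0 0;-1 0 -0.001 0.086 0 0 0"

```text
time_s: 37.45
eef_pos: [0.6652, 0.1324, -0.0028]
eef_rot: [0.001, 0.152, 0.988, 0.0]
wrist_force: [-0.5, -1.2, -0.4]
opening: 0.998
grasp_force: 0.0
```

Call:
servo_tool --series "0 0 0 0 0 0 0;0.3 0 0 0 0 0 0;0.6 0 0 0 0 0 0;0.6 0 0 0 0 0 0;0.6 0 0 0 0 0 0;0.6 0 0 0 0 0 0;0.6 0 0 0 0 0 0"

```text
time_s: 38.03
eef_pos: [0.6655, 0.1319, -0.0026]
eef_rot: [0.001, 0.152, 0.988, 0.0]
wrist_force: [-1.9, -1.1, 6.2]
opening: 0.533
grasp_force: 63.5
```

Call:
servo_tool --series "0.6 0 0 -0.02 0 0 0;0.6 0 0 -0.05 0 0 0;0.6 0 0 -0.09 0 0 0;0.6 0 0 -0.13 0 0 0;0.6 0 0 -0.16 0 0 0;0.6 0 0 -0.19 0 0 0;0.6 0 0 -0.19 0 0 0;0.6 0 0 -0.19 0 0 0;0.6 0 0 -0.19 0 0 0;0.6 0 0 -0.19 0 0 0"

```text
time_s: 38.87
eef_pos: [0.6621, 0.132, 0.1819]
eef_rot: [-0.003, 0.152, 0.988, -0.0]
wrist_force: [0.6, 0.1, -4.8]
opening: 0.536
grasp_force: 63.2
```

```bash
python3 -c "
from h import *
legs((.49,.359,.185,79.5))
print('tray');legs((.55,-.11,.185,30),(.43,-.335,.185,-11.7))"
```

```text
at [0.6621 0.132  0.1819] psi 72.46 F [ 0.58  0.11 -4.8 ] op 0.536 t 38.9
(0.49, 0.359, 0.185, 79.5) -> [ 0.2325  0.1646 -0.0022] [-0.09 -0.32 -7.04] rows 6.8
tray
at [0.6621 0.132  0.1819] psi 72.46 F [ 0.58  0.11 -4.8 ] op 0.536 t 38.9
(0.55, -0.11, 0.185, 30) -> [ 0.034  -0.2646 -0.0025] [-0.22 -0.26 42.46] rows 6.4
(0.43, -0.335, 0.185, -11.7) -> [-0.1349 -0.2164  0.    ] [ 0.   0.  41.7] rows 6.1
```

Case D reads 4.8 N, so it is full. It goes in the near slot of the tray.

Call:
servo_tool --series "0.6 0.005 -0.038 0 0 0 6;0.6 0.01 -0.076 0 0 0 12;0.6 0.015 -0.114 0 0 0 18;0.6 0.02 -0.152 0 0 0 24;0.6 0.025 -0.19 0 0 0 30;0.6 0.03 -0.228 0 0 0 36;0.6 0.034 -0.265 0 0 0 42.5;0.6 0.034 -0.265 0 0 0 42.5;0.6 0.034 -0.265 0 0 0 42.5"

```text
time_s: 39.62
eef_pos: [0.5501, -0.1118, 0.1834]
eef_rot: [-0.002, 0.502, 0.865, -0.0]
wrist_force: [0.3, 0.3, -4.5]
opening: 0.533
grasp_force: 64.4
```

Call:
servo_tool --series "0.6 -0.022 -0.036 0 0 0 7;0.6 -0.044 -0.072 0 0 0 14;0.6 -0.066 -0.108 0 0 0 21;0.6 -0.088 -0.144 0 0 0 28;0.6 -0.11 -0.18 0 0 0 35;0.6 -0.133 -0.216 0 0 0 41.7;0.6 -0.133 -0.216 0 0 0 41.7;0.6 -0.133 -0.216 0 0 0 41.7;0.6 -0.133 -0.216 0 0 0 41.7"

```text
time_s: 40.37
eef_pos: [0.4314, -0.3322, 0.1842]
eef_rot: [-0.001, 0.775, 0.632, 0.0]
wrist_force: [0.8, -0.1, -4.4]
opening: 0.535
grasp_force: 64.9
```

Call:
servo_tool --series "0.6 0 0 0.03 0 0 0;0.6 0 0 0.06 0 0 0;0.6 0 0 0.09 0 0 0;0.6 0 0 0.105 0 0 0;0.6 0 0 0.105 0 0 0;0.6 0 0 0.105 0 0 0;0.6 0 0 0.105 0 0 0"

```text
time_s: 40.95
eef_pos: [0.4327, -0.3331, 0.0817]
eef_rot: [0.001, 0.775, 0.632, 0.0]
wrist_force: [-0.3, -0.6, -4.2]
opening: 0.531
grasp_force: 64.6
```

```bash
python3 -c "
from h import *
c,W=cam('scene','s8')
[print(r) for r in rects(W,.046,.07,150,(.4,.75,-.46,-.2))]
legs((.431,-.3355,.002,-11.7))
im=cv2.imread('pics/s8.png')[50:170,140:300]; cv2.imwrite('pics/a8.png',cv2.resize(im,(640,480),interpolation=cv2.INTER_CUBIC))"
```

```text
(array([ 500.6, -347.6]), array([74.3, 47.4]), 79.9, np.int32(220), (227, 119), 0.0597, None)
(array([ 575.3, -367. ]), array([75.6, 48.2]), 75.1, np.int32(218), (205, 122), 0.0601, None)
at [ 0.4328 -0.3338  0.0823] psi -11.63 F [ 0.78 -0.16 -4.85] op 0.533 t 41.0
(0.431, -0.3355, 0.002, -11.7) -> [-0.0019 -0.0016  0.0803] [0.14 0.1  0.07] rows 1.9
```

View pics/a8.png

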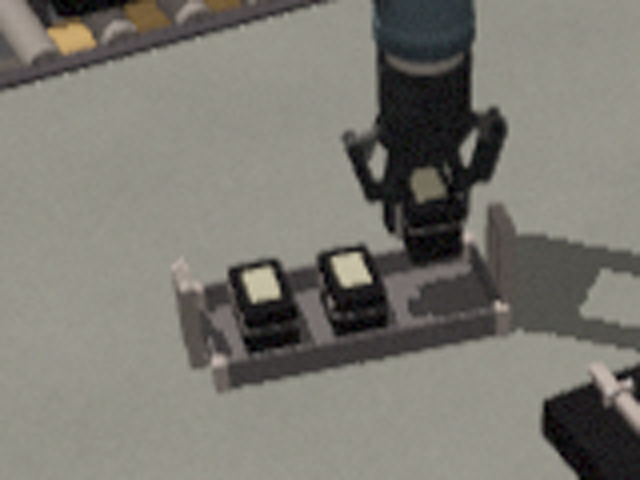

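Two cases stand in the tray and D hangs over the near slot, clear of the walls. Lowering it now.

Call:
servo_tool --series "0.6 -0.001 -0.002 0.02 0 0 0;0.6 -0.001 -0.002 0.04 0 0 0;0.6 -0.001 -0.002 0.055 0 0 0;0.6 -0.001 -0.002 0.065 0 0 0;0.6 -0.001 -0.002 0.071 0 0 0;0.6 -0.001 -0.002 0.075 0 0 0;0.6 -0.001 -0.002 0.077 0 0 0;0.6 -0.001 -0.002 0.077 0 0 0"

```text
time_s: 41.67
eef_pos: [0.4303, -0.3351, 0.0057]
eef_rot: [0.001, 0.776, 0.631, 0.0]
wrist_force: [-2.3, 3.6, 4.9]
opening: 0.532
grasp_force: 69.4
```

Call:
servo_tool --series "0.6 0 0 0.001 0 0 0;0.2 0 0 0.002 0 0 0;-0.05 0 0 0.002 0 0 0;-0.18 0 0 0.002 0 0 0;-0.18 0 0 0.002 0 0 0;-0.18 0 0 0.002 0 0 0;-0.18 0 0 0.002 0 0 0"

```text
time_s: 42.25
eef_pos: [0.4317, -0.3364, 0.005]
eef_rot: [0.003, 0.775, 0.631, 0.0]
wrist_force: [1.7, 1.5, 8.7]
opening: 0.592
grasp_force: 3.3
```

Call:
servo_tool --series "-0.18 0 0 -0.02 0 0 0;-0.18 0 0 -0.04 0 0 0;-0.18 0 0 -0.06 0 0 0;-0.18 0 0 -0.09 0 0 0;-0.18 0 0 -0.12 0 0 0;-0.5 0 0 -0.16 0 0 0;-0.5 0 0 -0.18 0 0 0;-0.5 0 0 -0.18 0 0 0;-0.5 0 0 -0.18 0 0 0"

```text
time_s: 43.0
eef_pos: [0.4304, -0.3357, 0.185]
eef_rot: [0.004, 0.776, 0.631, -0.0]
wrist_force: [-0.1, 0.6, -0.4]
opening: 0.749
grasp_force: 0.0
```

```bash
python3 -c "
from h import *
c,W=cam('scene','s9')
[print(r) for r in rects(W,.046,.07,200,(.38,.75,-.46,.5))]
[print(r) for r in rects(W,.03,.044,200,(.28,.47,-.2,.2))]
legs()"
```

```text
(array([ 432.2, -332.8]), array([74.5, 46.7]), 79.6, np.int32(212), (247, 116), 0.0596, None)
(array([ 502.8, -349.6]), array([71.6, 45.8]), 81.1, np.int32(218), (226, 119), 0.0596, None)
(array([ 575.1, -366.6]), array([76.3, 47.5]), 78.7, np.int32(220), (205, 122), 0.0601, None)
(array([440.3, 318.2]), array([236.7, 117.3]), -49.7, np.int32(535), (364, 257), 0.058, None)
(array([540.1, 399.5]), array([259.4, 128.7]), -51.1, np.int32(484), (349, 299), 0.0582, None)
(array([538.4, 355. ]), array([70.2, 47.9]), -10.1, np.int32(536), (338, 283), 0.0627, None)
(array([451.1, 402.4]), array([72.2, 47.9]), -17.4, np.int32(564), (378, 283), 0.0626, None)
(array([714. , 269.9]), array([71.5, 46.1]), 51.0, np.int32(499), (260, 287), 0.0568, None)
(array([336.1, -19.3]), array([262.6,  46. ]), 90.0, np.int32(622), (324, 169), 0.0403, None)
(array([398.2, -19.2]), array([262.1,  51.8]), -89.7, np.int32(1028), (304, 175), 0.0398, None)
at [ 0.4295 -0.3346  0.1829] psi -11.73 F [-0.46 -0.25 -1.71] op 0.745 t 43.0
```

View pics/s9.png

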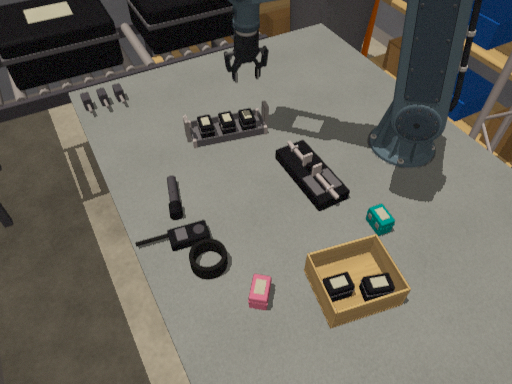

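The picture shows three full cases upright in the tray at (206–248, 116–125), two empties in the crate, the cover flat and the bystanders untouched. One empty was knocked 3 cm aside but is still inside the crate. Handing in.

```bash
python3 -c "
from bench import ctrl
print(ctrl.hand_in())"
```

```text
the job is handed in; nothing more can be done
None
```

I handed the job in, but no verdict came back: the cover is off and flat on the bench, the three full cases stand upright in the tray, the two empty ones are in the crate, and the tape, torch and radio were not touched.

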